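# Clamp the badge-press die: finger-tight, then one flat with the wrench

### The job

On the badge press, run the hexagonal clamp nut down clockwise with the fingers until it stops, finger-tight. Then take the wrench that fits it (the larger of the two), turn the nut exactly one flat further with it (a sixth of a turn, 60 degrees clockwise), and lay the wrench back in its own place on the rest as it lay before. Do not turn the nut past finger-tight with the fingers, do not use the wrench before that, and leave the other wrench and all other things where they are.

Things in the scene. Friction and masses are not known exactly. Their poses are not given: they have to be found in the camera images.
- press: Badge press, fixed. Origin at table level under the nut's upright axis; z up. Sizes in mm: base plate 22 high, x -77 to 112, y -205 to 75. On the axis a round die (radius 36, top z 52) and a stud (radius 10, top z 112). Guide pillar at x 92, y 12, radius 15, top z 122. Column at x 0, y -137, 60 x 55, top z 200; its lever (radius 15) rises away from the nut to y -280, z 325.
- nut_mid (a point): Middle of the clamp nut's hexagon, on its axis, 75 mm above the table. It turns with the nut: z up, x points at a flat (20 degrees from the press's x at nut 0). Steel hexagon 40 mm across flats, 46 across corners, z 58 to 92 mm above the table, then a tapered crown to z 98 with a dark line. Brass washer below, radius 27, z 52 to 58. Its height never changes. A wrench goes on from above.
- nut (a joint): How far the nut has run down, rad, clockwise from above; drag about 0.1 N m. Starts at 0.2 to 1.4, stops at 2.618: finger-tight. There a wrench on it can point its handle (from the nut) to 20, 80, 140, 200, 260 or 320 degrees in the press's frame, counter-clockwise from its x axis.
- collar (a joint): Turn of the nut and its brass washer together beyond finger-tight, rad, growing clockwise from above: 0 until the nut has reached its stop, then moves only at about 1.4 N m and stays where it is left. One flat is 1.047.
- rest: Fixed wooden wrench rest, 200 x 200 mm, 6 mm board with two rails 18 mm wide along its y at x -62 and 62, rail tops at z 30 mm. Origin at its centre, at table level. The wrenches lie on the rails parallel to x, heads to +x, one at y +55 and one at -55 mm (which is where varies), jaw axes 80 to 90 mm from the origin along x.
- wrench: The larger steel open-ended wrench, 199 mm long, 14 mm thick, 0.32 kg, loose, flat on the rest. Origin on the axis of the jaw (where the nut's axis comes), on its underside, z up. The jaw is 43 mm wide, open to +x (prongs to x 14, jaw bottom at x -30, head 65 mm wide); the handle, 22 mm wide, runs along -x from x -42 to -185. On the nut it has about 8 degrees of play each way.
- small_wrench: A smaller steel open-ended wrench, 179 mm long, 30 mm jaw, head 50 mm wide, handle 20 mm, too small for the nut. Origin and axes as for the wrench. Loose; to be left alone.
- jar: Closed glass jar, radius 31, 120 mm high, loose, standing beside the press about 170 mm from the nut, in the way of some wrench swings. Origin under its centre.
- discs: Low stack of blank discs, one piece, radius 29, 32 mm high, loose, beside the press about 170 mm from the nut. Origin under its centre.
- mug: White mug, rim radius 40, 95 mm high, loose, at the far side of the table. Origin under its centre.
Mind the look-alikes: they are no part of the job. What is shaped like the wrench but blue is not meant.

How it is judged:
On the way, in this order (a step that is already met when the one before it is completed fails the run):
1. the fingers have run the nut finger-tight: within 5 degrees of its stop, and not more than 7 degrees past it (value of joint nut above 2.53 rad and value of joint collar below 0.12 rad and contact force between the fingers and nut above 1 N), for 0.1 s.
2. the wrench, bearing on the nut, has turned it at least 49 degrees further (value of joint collar above 0.85 rad and contact force between wrench and nut above 1 N).
At the end, for the whole second after the job is handed in: Nut at its stop (backed off 11 deg at most) and 60 +-11 deg past finger-tight; larger wrench flat and still on the rest's rails in its own place, head as before, within 30 mm and 11 deg of its start; small wrench within 20 mm, jar, discs and mug within 30 mm of their starts (value of joint collar between 0.85 and 1.25 rad and value of joint nut above 2.42 rad and distance of each of wrench, jar, discs, mug from where it was at the start of the episode below 0.03 m and height (world z) of wrench between 0.024 and 0.036 m and angle between wrench's own z axis and vertical below 0.1 rad and angle between the x axis of wrench and the x axis of rest, either way round below 0.2 rad and linear speed of wrench below 0.02 m/s and distance of small_wrench from where it was at the start of the episode below 0.02 m); the robot touches nothing.
It fails at once if the fingers turn the nut more than 10 degrees past finger-tight (contact force between the fingers and nut above 1 N and value of joint collar between 0.17 and 0.85 rad).
It fails at once if the wrench is used before the nut is finger-tight (contact force between wrench and nut above 1 N and value of joint nut below 2.3 rad).
It fails at once if the nut is overtightened by more than 11 degrees (value of joint collar above 1.25 rad).
It fails at once if the other wrench, the jar, the discs or the mug are pushed away (distance of small_wrench from where it was at the start of the episode above 0.03 m or distance of any of jar, discs, mug from where it was at the start of the episode above 0.04 m).
It also fails if it takes over 72 s, if anything falls off the work surface, if the arm or the gripper's body presses on something with over 40 N, if the wrist force passes 120 N, or if a joint passes its speed limit or range.

### The arm

A 6-joint arm with a two-finger parallel gripper is mounted at the origin on the work surface. World frame = base frame: x ahead of the robot, y to its left, z up, the work surface at z = 0. Lengths are in m, angles in rad, forces in N, time in s.
With the tool pointing down it reaches from about 0.375 to 0.9 m from the base axis. Payload 3.1 kg.
Tool frame: the origin (TCP) lies midway between the tips of the shut fingers; the grasp point (between the pads) lies 19 mm behind it; x points along the fingers, y is the direction in which the jaws open and shut, and the axes are right-handed (so a half turn about x gives the same grasp; the last joint's range is limited). The gripper opens to 85 mm and grips with 20 to 120 N. Pads are 22 mm wide; open, the fingers measure 114 mm over their backs; the gripper's body (76 mm by 85 mm) begins 54 mm behind the grasp point. The pads swing forward as they close: fully open they stand 13 mm farther back than shut.
Start: joints at [-1.391, 0.527, 1.433, -0, 1.181, -0.178], TCP at [0.219, -0.585, 0.231] pointing down, gripper open.
Joint ranges: [-3.08, 3.08], [-0.75, 2.2], [0.22, 2.44], [-1.43, 4.57], [0, 2.65], [-2.85, 2.85]. Speed limits (rad/s): [2.79, 2.79, 3.14, 3.14, 3.14, 3.14].

### API

Orientations are given as a unit quaternion [x, y, z, w].
In Python, from station import manip gives the robot as it stands.
- The arm moves only by the tool carry_out, never from a script. Its argument "commands" is a list that holds one entry, the list of rows, each a list of 7 numbers: the shift along the tool's x, y, z in units of 25 mm (1.0 is 25 mm), then the turn, a rotation vector about the tool's x, y, z in units of 5 degrees (1.0 is 5 degrees), then the finger opening in mm, from 0 to 85.4. A call has exactly 5 rows; each row is the pose to reach, as a shift and turn from the pose commanded when the call began, along the tool's axes at that moment; what a row does not reach only later rows make up. A row lasts 1/10 s, in which the tool goes at most 50 mm and 8.59 degrees, less where a joint would pass 70% of its speed; a pose out of reach is approached as far as the arm can. A call with a gripper value outside its range is refused whole. The fingers move at their own pace and stop on an object; "force" is the grip in N (left out, the last holds). Time passes only in rows, so rows that repeat a pose let the fingers close, or fill a call up. It gives the time, the measured TCP pose, the force and the opening at its end, in the units of the state.
- manip.sense(): the state, without advancing time (a new reading comes with each control period).
- manip.snapshot(name): name is "scene" or "top"; returns a dict with "image" (420x560x3 uint8, red, green, blue), "fx", "fy", "cx", "cy" (pixels), "k1" (the pictures are not rectified: a ray, as slopes to the right and down, at radius r is drawn at 1 + k1 r^2 times it, then the intrinsics apply), "rvec" (rotation vector, rad) and "tvec" (3), from world to camera coordinates, as OpenCV has them. Camera axes: x right, y down, z forward; pixel columns grow to the right and rows downward; lengths in m; the calibration is good to about 2 mm. A picture is of the moment at which its call begins. There is no depth.
- manip.sign_off(): hands the job in, once; it reports no verdict.
The state is a dict: "t": time; "q": joint angles; "qd": joint speeds; "tau": joint torques, N m; "tcp_pos": TCP position; "tool_rot": TCP orientation; "force": force on the tool from outside, world axes, zero at the start; "ft_torque": the same for the moment, N m; "finger_gap": opening from 0.0 (shut) to 1.0 (fully open).
Only numpy, scipy, OpenCV 4.12 (cv2) and the standard library are available. Lean on these libraries where they do the work, as an engineer would, in place of code of your own. Each camera call takes 0.05 s, during which the arm holds its last target.

## Working session

There is one attempt and no reset: what is moved stays moved. The work goes in short steps, Python scripts to look and compute and a tool call to move; the robot and the scene stay as the last step left them, time stands still between calls to the robot, and variables do not carry over. Pictures are saved under pics/ and viewed, and the job is handed in when it is done.

Besides the shell and the picture viewer there is one more tool, called by a JSON object that holds its "op" and its "data". carry_out: Moves the arm, as the interface text tells. Its arguments: {"type":"object","properties":{"commands":{"type":"array"},"force":{"type":"number"}},"required":["commands"]}

```bash
ls; mkdir -p pics; python3 - <<'E'
from station import manip
import cv2
s=manip.sense()
print({k:(v if not hasattr(v,'round') else v) for k,v in s.items()})
for n in ("scene","top"):
    d=manip.snapshot(n)
    cv2.imwrite(f"pics/{n}0.png",d["image"][:,:,::-1])
    print(n,{k:v for k,v in d.items() if k!="image"})
E
```

```text
pics
{'t': 0.0, 'q': array([-1.39150188e+00,  5.28474132e-01,  1.43391651e+00, -3.50196979e-06,
        1.18140784e+00, -1.78510933e-01]), 'qd': array([ 1.90886416e-04, -2.10592540e-05,  1.33721784e-03,  9.90587988e-04,
       -8.59005625e-04, -3.38010907e-04]), 'tau': array([ 4.26637971e-04, -4.42348516e+01, -1.78026778e+01, -1.21793842e-04,
        8.56889295e-03, -9.62440538e-06]), 'tcp_pos': array([ 0.21877575, -0.58468312,  0.23032422]), 'tool_rot': array([-0.69581908, -0.12660983,  0.69582198, -0.12505008]), 'force': array([-0.06840882, -0.28298126,  0.57512311]), 'ft_torque': array([0.02946653, 0.02028445, 0.02553751]), 'finger_gap': 0.9979411550278758}
scene {'fx': 381.91758645119074, 'fy': 381.91758645119074, 'cx': 282.743872159308, 'cy': 206.8225101111557, 'k1': -0.04606789298270788, 'rvec': array([ 0.84944555,  2.43070241, -1.20463934]), 'tvec': array([ 0.37400802, -0.19080138,  1.21024493])}
top {'fx': 533.6783546227862, 'fy': 533.6783546227862, 'cx': 281.83076812595846, 'cy': 210.79237034850047, 'k1': -0.15138088967515828, 'rvec': array([ 2.20202341, -2.14229248,  0.11897281]), 'tvec': array([0.05448466, 0.57198429, 1.55961214])}
```

View pics/scene0.png

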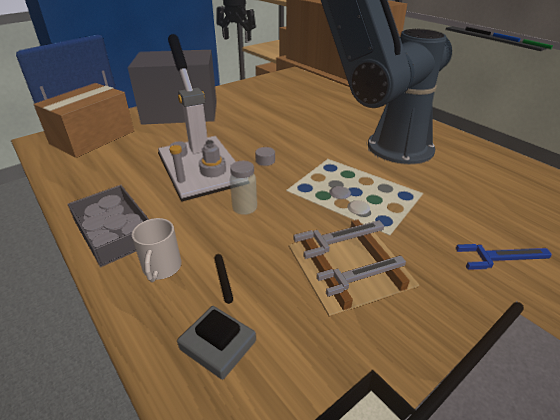

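View pics/top0.png

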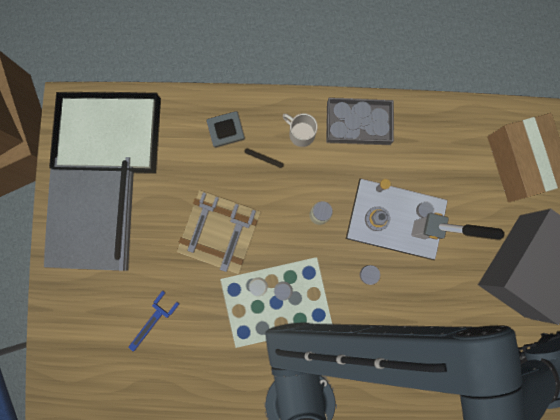

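The scene view shows the press at about (200,165), the rest at (350,265), the jar at (243,187), the discs at (265,156) and the mug at (157,248). In the top view the nut is at (378,218), the jar at (321,212), the discs at (370,274) and the rest at (219,232). I'll zoom in next.

```bash
cat > h.py <<'E'
import numpy as np, cv2
from station import manip
from scipy.spatial.transform import Rotation as R
def snap(n,f=None):
    d=manip.snapshot(n)
    d['K']=np.array([[d['fx'],0,d['cx']],[0,d['fy'],d['cy']],[0,0,1]]); d['D']=np.array([d['k1'],0,0,0,0.])
    if f: cv2.imwrite(f,d['image'][:,:,::-1])
    return d
def proj(d,P):
    return cv2.projectPoints(np.asarray(P,float).reshape(-1,1,3),d['rvec'],d['tvec'],d['K'],d['D'])[0].reshape(-1,2)
def ray(d,uv):
    n=cv2.undistortPoints(np.asarray(uv,float).reshape(-1,1,2),d['K'],d['D']).reshape(-1,2)
    M=cv2.Rodrigues(d['rvec'])[0]
    return -M.T@d['tvec'], np.c_[n,np.ones(len(n))]@M
def onz(d,uv,z):
    c,r=ray(d,uv); return c+r*((z-c[2])/r[:,2])[:,None]
def crop(d,x0,y0,w,h,s,f):
    im=d['image'][y0:y0+h,x0:x0+w,::-1]
    cv2.imwrite(f,cv2.resize(im,None,fx=s,fy=s,interpolation=cv2.INTER_CUBIC))
E
python3 - <<'E'
from h import *
d=snap('top')
crop(d,300,165,160,120,5,'pics/t_press.png')
crop(d,165,180,120,100,6,'pics/t_rest.png')
s=snap('scene')
crop(s,150,120,140,100,5,'pics/s_press.png')
crop(s,280,210,140,105,5,'pics/s_rest.png')
E
```

```text
(no output)
```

View pics/t_press.png

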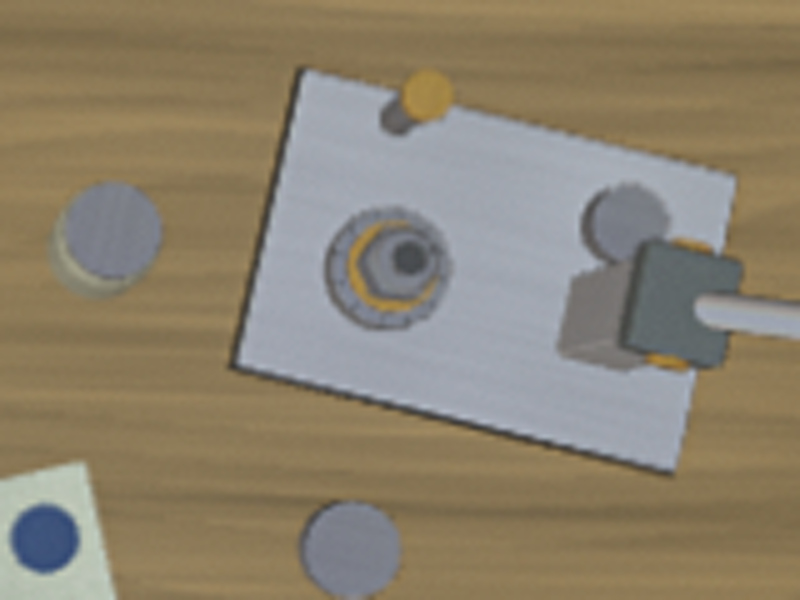

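View pics/t_rest.png

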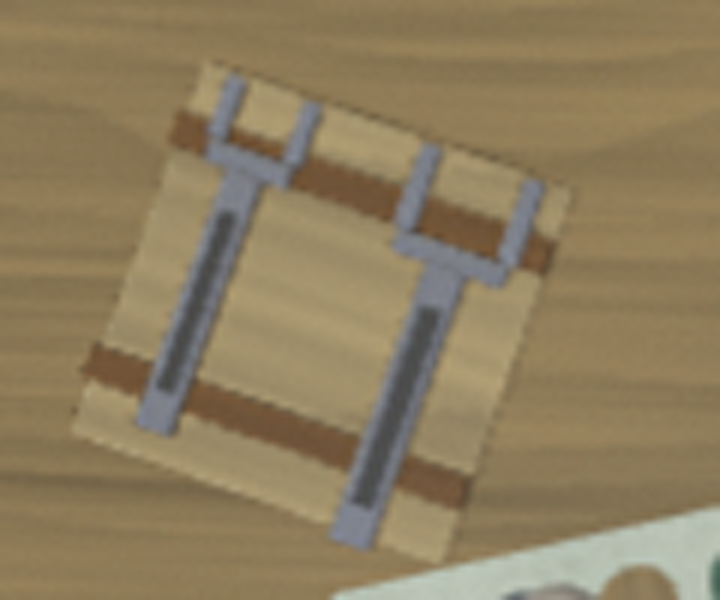

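View pics/s_press.png

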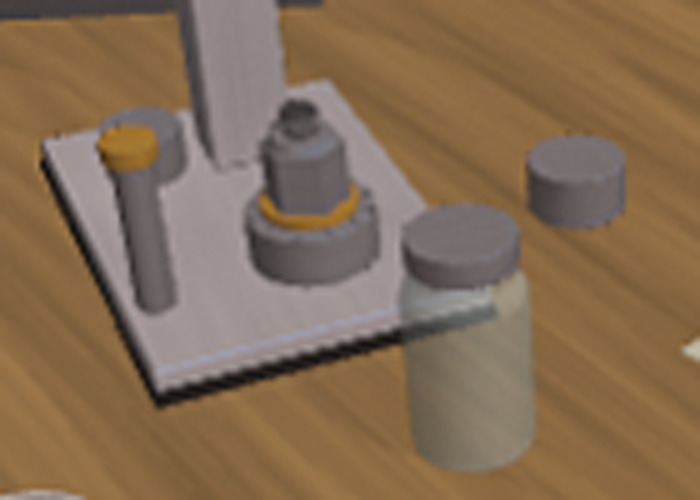

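View pics/s_rest.png

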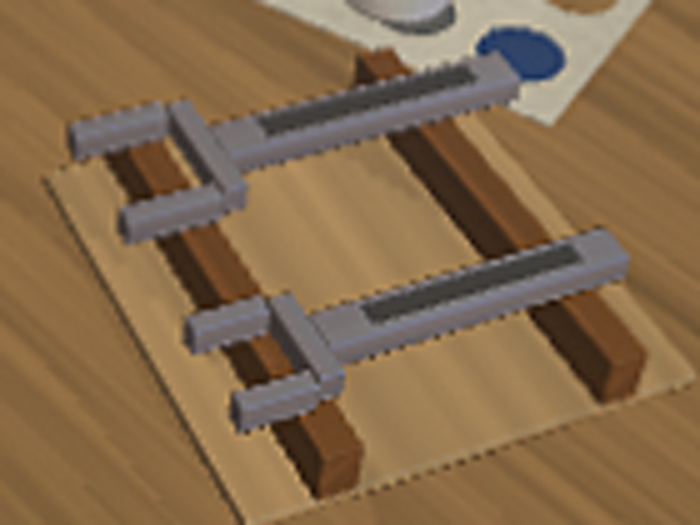

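```bash
python3 - <<'E'
from h import *
d=snap('top'); s=snap('scene')
def fit(A,B): # rigid 2d B=R A+t
    a=A.mean(0);b=B.mean(0);H=(A-a).T@(B-b);U,_,V=np.linalg.svd(H);Rm=V.T@np.diag([1,np.linalg.det(V.T@U.T)])@U.T
    return Rm,b-Rm@a
# corner fit
c=np.array([(303,69),(737,177),(676,471),(237,366)])/5-0.4+[300,165]
W=onz(d,c,.022)[:,:2]
A=np.array([(112,75),(112,-205),(-77,-205),(-77,75)])/1e3
Rm,t=fit(A,W); print('press',t,np.degrees(np.arctan2(Rm[1,0],Rm[0,0])), np.linalg.norm(W-(A@Rm.T+t),axis=1))
print('stud top', onz(d,np.array([(410,257)])/5-.4+[300,165],.112), 'pillar',onz(d,np.array([(428,95)])/5-.4+[300,165],.122),(Rm@[.092,.012]+t))
cs=np.array([(299,110)])/5-.4+[150,120]
print('stud scene',onz(s,cs,.112))
print('jar',onz(d,np.array([(113,230)])/5-.4+[300,165],.12),'discs',onz(d,np.array([(352,550)])/5-.4+[300,165],.032))
print('mug',onz(d,[(303,128)],.095))
# rest
c=np.array([(208,62),(574,188),(446,563),(74,432)])/6-.4+[165,180]
W=onz(d,c,.006)[:,:2]
A=np.array([(100,100),(100,-100),(-100,-100),(-100,100)])/1e3
Rr,tr=fit(A,W); print('rest',tr,np.degrees(np.arctan2(Rr[1,0],Rr[0,0])), np.linalg.norm(W-(A@Rr.T+tr),axis=1))
# wrench: mask
im=d['image']; hsv=cv2.cvtColor(im,cv2.COLOR_RGB2HSV)
m=np.zeros(im.shape[:2],np.uint8); roi=hsv[180:280,165:285]
m[180:280,165:285]=((roi[...,1]<80)&(roi[...,0]>90)|(roi[...,1]<45))*255
n,l,st,ce=cv2.connectedComponentsWithStats(m)
for i in range(1,n):
    if st[i,4]>150: print(i,st[i],ce[i])
cv2.imwrite('pics/m.png',cv2.resize(m[180:280,165:285],None,fx=6,fy=6,interpolation=0))
E
```

```text
press [ 0.55345096 -0.21217064] -12.015778852665115 [0.00323804 0.00406249 0.00385802 0.00409794]
stud top [[ 0.55481099 -0.2126995   0.112     ]] pillar [[ 0.64648238 -0.22047653  0.122     ]] [ 0.64593344 -0.21958621]
stud scene [[ 0.55733682 -0.2092221   0.112     ]]
jar [[ 0.56464077 -0.04264353  0.12      ]] discs [[ 0.38759268 -0.19562731  0.032     ]]
mug [[0.80739522 0.01552978 0.095     ]]
rest [0.50519492 0.25839185] -17.377806014857942 [0.00173444 0.00208097 0.0009609  0.00134411]
1 [188 192  30  61 438] [200.67123288 221.39497717]
2 [220 204  36  68 563] [234.46181172 236.85435169]
3 [220 265  65  15 469] [260.29424307 273.93176972]
```

View pics/m.png

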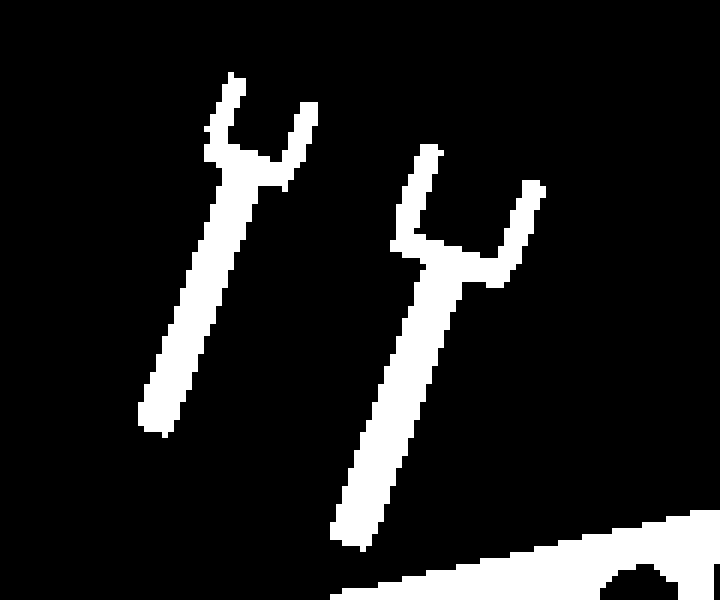

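The mask shows both wrenches cleanly. The larger one has its prong tips at about (430,147) and (534,182) and its handle end at (350,540).

```bash
python3 - <<'E'
from h import *
d=snap('top'); s=snap('scene')
crop(d,360,200,40,35,16,'pics/t_nut.png')
crop(s,190,135,45,45,13,'pics/s_nut.png')
im=d['image']; hsv=cv2.cvtColor(im,cv2.COLOR_RGB2HSV)
m=np.zeros(im.shape[:2],np.uint8); roi=hsv[180:280,165:285]
m[180:280,165:285]=((roi[...,1]<80)&(roi[...,0]>90)|(roi[...,1]<45))*255
n,l,st,ce=cv2.connectedComponentsWithStats(m)
for i in (1,2):
    y,x=np.nonzero(l==i); W=onz(d,np.c_[x,y],.044)[:,:2]
    # handle: pixels with low row
    a=np.radians(-17.4); u=np.array([np.cos(a),np.sin(a)]); 
    for k in range(3):
        v=np.array([-u[1],u[0]]); p=W@u; q=W@v
        h=p<p.min()+.13; c=np.polyfit(p[h],q[h],1); a+=np.arctan(c[0]); u=np.array([np.cos(a),np.sin(a)])
    v=np.array([-u[1],u[0]]); p=W@u;q=W@v
    h=p<p.min()+.13
    qc=(q[h].min()+q[h].max())/2; 
    print(i,np.degrees(a),'len',np.ptp(p),'handle q mean',q[h].mean(),qc,'head q mid',(q.min()+q.max())/2,np.ptp(q))
    L=[.185,.014] if i==2 else [.165,.014]
    for nm,pp in(('end',p.min()-.001+L[0]),('tip',p.max()+.001-L[1])): print(nm,u*pp+v*q[h].mean())
    print('uv', u,v)
E
```

```text
1 -17.58005228319999 len 0.17787930646564565 handle q mean 0.4544774978163611 0.4545521784030052 head q mid 0.4548190890269227 0.05032212120327295
end [0.59787953 0.28731389]
tip [0.59871777 0.28704831]
uv [ 0.95329588 -0.30203802] [0.30203802 0.95329588]
2 -17.535568878987842 len 0.19742284851374137 handle q mean 0.3448968217513272 0.34484211165218354 head q mid 0.3443165752925269 0.06544758650495791
end [0.56480949 0.18323592]
tip [0.56521269 0.18310852]
uv [ 0.95353009 -0.3012978 ] [0.3012978  0.95353009]
```

View pics/t_nut.png

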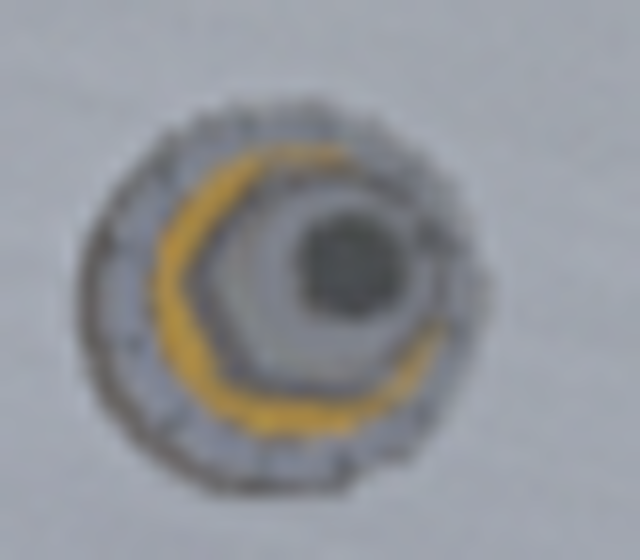

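View pics/s_nut.png

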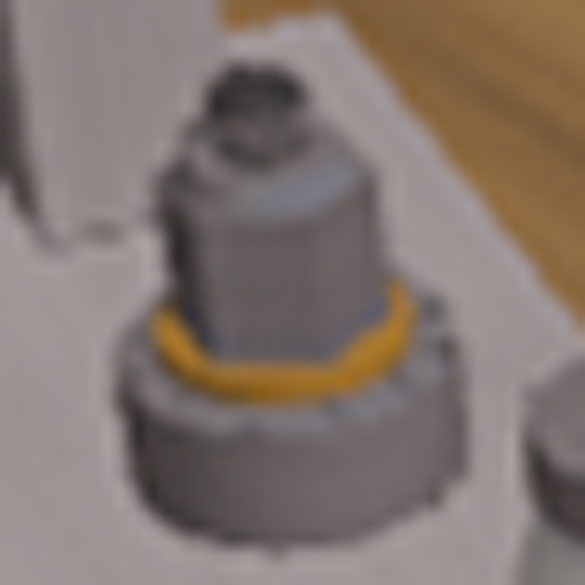

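```bash
python3 - <<'E'
from h import *
d=snap('top'); s=snap('scene')
a=np.array([[352,265]])/16-.47+[360,200]; b=np.array([[285,298]])/16-.47+[360,200]
print(onz(d,a,.112),onz(d,b,.052))
c1,r1=ray(d,a); c2,r2=ray(s,np.array([[258,90]])/13-.46+[190,135])
A=np.c_[r1[0],-r2[0]]; x=np.linalg.lstsq(A,c2-c1,rcond=None)[0]; print(c1+r1[0]*x[0],c2+r2[0]*x[1])
C=np.array([.5545,-.2127])
for p in [(195,275),(250,380),(255,180)]:
    W=onz(d,np.array([p])/16-.47+[360,200],.090)[0,:2]-C
    w2=onz(d,np.array([p])/16-.47+[360,200],.060)[0,:2]-C
    print(p,np.hypot(*W),np.degrees(np.arctan2(W[1],W[0])),np.hypot(*w2),np.degrees(np.arctan2(w2[1],w2[0])))
# best hex angle overlay
for name,dd,x0,y0,w,h,sc in (('t',d,360,200,40,35,16),('s',s,190,135,45,45,13)):
    im=cv2.resize(dd['image'][y0:y0+h,x0:x0+w,::-1],None,fx=sc,fy=sc,interpolation=cv2.INTER_CUBIC)
    for th,col in ((86,(0,0,255)),(101,(0,255,0))):
        for z in(.058,.092):
            P=[[*(C+.0231*np.array([np.cos(q),np.sin(q)])),z] for q in np.radians(th+60*np.arange(6))]
            uv=((proj(dd,P)-[x0,y0]+.47)*sc).astype(int)
            cv2.polylines(im,[uv],True,col,1)
    cv2.imwrite(f'pics/hex_{name}.png',im)
E
```

```text
[[ 0.5545419  -0.21250071  0.112     ]] [[ 0.55396227 -0.21176033  0.052     ]]
[ 0.55473984 -0.21289531  0.10997644] [ 0.5553045  -0.21324996  0.11010083]
(195, 275) 0.024437105500601748 90.91600922817354 0.019308700363307858 82.5823830733191
(250, 380) 0.02379535631335242 143.1928990860981 0.018717866796684808 152.06586972455756
(255, 180) 0.02189261465339878 38.73668898767334 0.021898583653890715 21.991356002369923
```

View pics/hex_t.png

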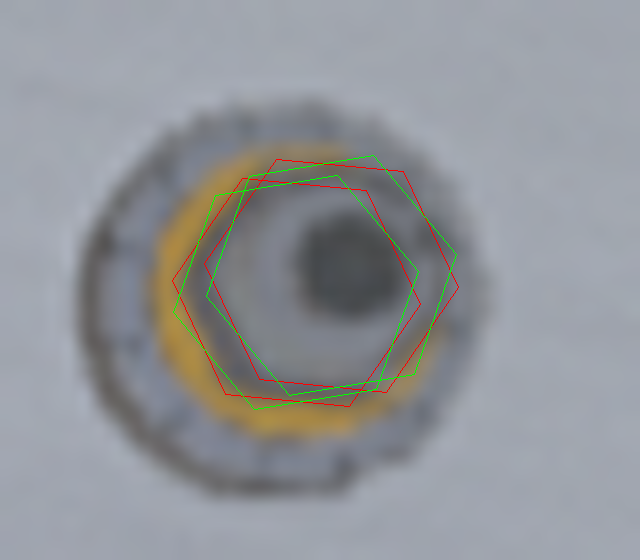

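View pics/hex_s.png

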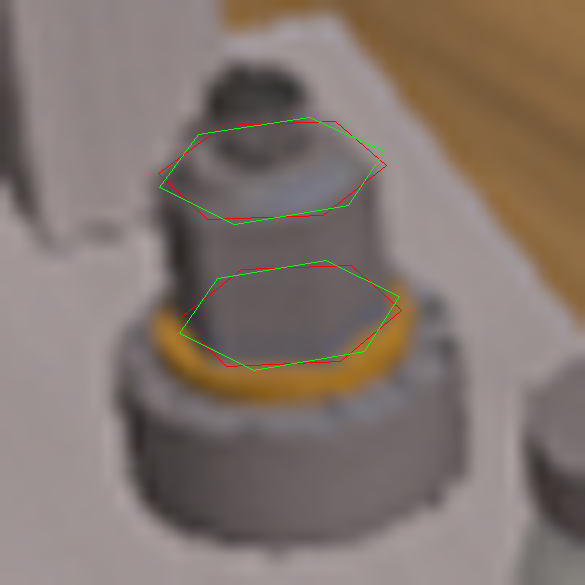

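Hexagon corners lie at about 85° mod 60 in the world frame (red), so the flats are at about 55° mod 60. The dark line on the crown, at about (430,235), points to roughly -65°, which means about 77° remains to the stop. Next I work out the wrist range and the first move.

```bash
cat >> h.py <<'E'
def psi(s): 
    y=R.from_quat(s['tool_rot']).apply([0,1,0]); return np.degrees(np.arctan2(y[1],y[0]))
def rot(p):
    p=np.radians(p); x=np.array([0,0,-1.]);y=np.array([np.cos(p),np.sin(p),0]); return R.from_matrix(np.c_[x,y,np.cross(x,y)])
def to(pos,p):
    s=manip.sense(); r0=R.from_quat(s['tool_rot']); 
    sh=r0.inv().apply(np.array(pos)-s['tcp_pos'])/.025; rv=np.degrees((r0.inv()*rot(p)).as_rotvec())/5
    print('shift',sh.round(2),'turn',rv.round(2))
def st():
    s=manip.sense(); print('t %.2f tcp %s psi %.2f q %s F %s T %s gap %.1f'%(s['t'],s['tcp_pos'].round(4),psi(s),s['q'].round(2),s['force'].round(2),s['ft_torque'].round(3),s['finger_gap']*85.4))
E
python3 - <<'E'
from h import *
st(); s=manip.sense()
print(np.degrees(s['q'][0]),np.degrees(s['q'][5]))
to([.5545,-.2127,.16],-65)
to([.5545,-.2127,.16],115)
E
```

```text
t 0.50 tcp [ 0.2189 -0.5854  0.2313] psi -69.50 q [-1.39  0.53  1.43 -0.    1.18 -0.18] F [ 0.26  0.3  -0.17] T [ 0.015  0.047 -0.01 ] gap 85.3
-79.72650512179794 -10.227971935737113
shift [  2.85  -9.26 -17.79] turn [-0.9 -0.   0. ]
shift [  2.85  -9.26 -17.79] turn [35.1  0.   0. ]
```

```bash
python3 - <<'E'
from h import *
to([.35,-.35,.24],-29.5)
E
```

```text
shift [-0.35 -6.98 -8.21] turn [-8. -0.  0.]
```

{"op": "carry_out", "data": {"commands": [[[-0.1, -1.4, -1.65, -1.6, 0, 0, 85], [-0.2, -2.8, -3.3, -3.2, 0, 0, 85], [-0.3, -4.2, -4.9, -4.8, 0, 0, 85], [-0.35, -5.6, -6.6, -6.4, 0, 0, 85], [-0.35, -7, -8.2, -8, 0, 0, 85]]], "force": 20}}

```text
t: 1.0
tcp_pos: [0.341, -0.3655, 0.2404]
tool_rot: [0.61, 0.357, -0.61, 0.358]
force: [0.5, -0.5, 0.2]
finger_gap: 0.998
```

```bash
python3 - <<'E'
from h import *
st(); to([.5545,-.2127,.19],11)
E
```

```text
t 1.00 tcp [ 0.341  -0.3655  0.2404] psi -29.21 q [-1.04  0.35  1.73  0.    1.06 -0.53] F [ 0.5  -0.5   0.23] T [ 0.051 -0.051  0.053] gap 85.2
shift [ 2.02  4.47 -9.51] turn [-8.04  0.01 -0.01]
```

```bash
cat >> h.py <<'E'
def frm(bpos,bp,pos,p):
    r0=rot(bp); print('shift',(r0.inv().apply(np.array(pos)-np.array(bpos))/.025).round(2),'turn',np.round((bp-p)/5,2))
E
python3 - <<'E'
from h import *
frm([.35,-.35,.24],-29.5,[.5545,-.2127,.19],11)
E
```

```text
shift [ 2.    4.42 -8.81] turn -8.1
```

{"op": "carry_out", "data": {"commands": [[[0.2, 0.9, -1.8, -1.6, 0, 0, 85], [0.5, 1.8, -3.6, -3.2, 0, 0, 85], [1, 2.7, -5.4, -4.8, 0, 0, 85], [1.5, 3.6, -7.2, -6.4, 0, 0, 85], [2, 4.42, -8.81, -8, 0, 0, 85]]]}}

```text
t: 1.5
tcp_pos: [0.545, -0.2295, 0.1905]
tool_rot: [0.451, 0.545, -0.451, 0.545]
force: [-0.7, -0.8, -0.9]
finger_gap: 0.994
```

{"op": "carry_out", "data": {"commands": [[[0, 0, 0, -1.6, 0, 0, 85], [0, 0, 0, -3.2, 0, 0, 85], [0, 0, 0, -4.8, 0, 0, 85], [0, 0, 0, -6.4, 0, 0, 85], [0, 0, 0, -8, 0, 0, 85]]]}}

```text
t: 2.0
tcp_pos: [0.5434, -0.2306, 0.1905]
tool_rot: [0.237, 0.666, -0.237, 0.666]
force: [-0.4, -0.3, -0.3]
finger_gap: 0.994
```

```bash
python3 - <<'E'
from h import *
d=snap('top','pics/t1.png');st(); to([.5545,-.2127,.12],55); to([.5545,-.2127,.060],55)
crop(d,320,165,130,110,6,'pics/t1c.png')
E
```

```text
t 2.05 tcp [ 0.5433 -0.2307  0.1905] psi 51.05 q [-0.59  0.53  1.56 -0.    1.05 -1.48] F [-1.38 -0.33 -0.19] T [ 0.026  0.013 -0.015] gap 85.0
shift [ 2.82  0.84 -0.11] turn [-0.79  0.    0.  ]
shift [ 5.22  0.84 -0.11] turn [-0.79  0.    0.  ]
```

View pics/t1c.png

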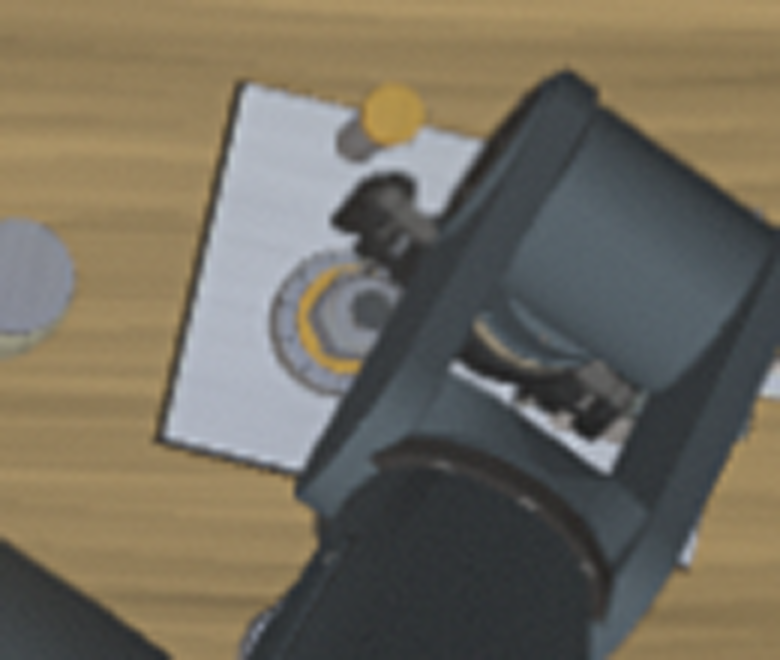

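The gripper is about 20 mm short of the nut axis, so I'll correct sideways before going down.

{"op": "carry_out", "data": {"commands": [[[0.5, 0.84, -0.11, -0.8, 0, 0, 85], [1.5, 0.84, -0.11, -0.8, 0, 0, 85], [2, 0.84, -0.11, -0.8, 0, 0, 85], [2, 0.84, -0.11, -0.8, 0, 0, 85], [2, 0.84, -0.11, -0.8, 0, 0, 85]]]}}

```text
t: 2.55
tcp_pos: [0.5545, -0.2132, 0.1406]
tool_rot: [0.216, 0.673, -0.216, 0.673]
force: [0.3, -0.7, 1.4]
finger_gap: 0.996
```

```bash
python3 - <<'E'
from h import *
st(); to([.5545,-.2127,.060],55)
E
```

```text
t 2.55 tcp [ 0.5545 -0.2132  0.1406] psi 54.43 q [-0.55  0.6   1.59 -0.    0.95 -1.5 ] F [ 0.27 -0.7   1.37] T [0.064 0.01  0.026] gap 85.0
shift [ 3.22  0.02 -0.01] turn [-0.11 -0.    0.  ]
```

{"op": "carry_out", "data": {"commands": [[[0.8, 0, 0, -0.1, 0, 0, 85], [1.6, 0, 0, -0.1, 0, 0, 85], [2.4, 0, 0, -0.1, 0, 0, 85], [3.2, 0, 0, -0.1, 0, 0, 85], [3.2, 0, 0, -0.1, 0, 0, 85]]]}}

```text
t: 3.05
tcp_pos: [0.5535, -0.2127, 0.0592]
tool_rot: [0.213, 0.675, -0.213, 0.673]
force: [0.3, 1.0, 0.8]
finger_gap: 0.997
```

{"op": "carry_out", "data": {"commands": [[[0, 0, 0, 0, 0, 0, 50], [0, 0, 0, 0, 0, 0, 30], [0, 0, 0, 0, 0, 0, 30], [0, 0, 0, 0, 0, 0, 30], [0, 0, 0, 0, 0, 0, 30]]], "force": 20}}

```text
t: 3.55
tcp_pos: [0.5555, -0.2131, 0.062]
tool_rot: [0.213, 0.673, -0.213, 0.675]
force: [0.4, 1.3, 5.9]
finger_gap: 0.466
```

```bash
python3 - <<'E'
from h import *
st()
E
```

```text
t 3.55 tcp [ 0.5555 -0.2131  0.062 ] psi 54.98 q [-0.55  0.72  1.64  0.    0.78 -1.51] F [0.45 1.34 5.88] T [ 0.228 -0.041 -0.07 ] gap 39.8
```

Gripped at 39.8 mm, so the pads are on the flats. I'll lift by 2 mm and start turning clockwise.

{"op": "carry_out", "data": {"commands": [[[-0.08, 0, 0, 1, 0, 0, 30], [-0.08, 0, 0, 2, 0, 0, 30], [-0.08, 0, 0, 3.5, 0, 0, 30], [-0.08, 0, 0, 5, 0, 0, 30], [-0.08, 0, 0, 6.5, 0, 0, 30]]]}}

```text
t: 4.05
tcp_pos: [0.5556, -0.2129, 0.0622]
tool_rot: [0.395, 0.586, -0.394, 0.588]
force: [3.8, 0.2, -4.7]
finger_gap: 0.463
```

```bash
python3 - <<'E'
from h import *
st()
E
```

```text
t 4.05 tcp [ 0.5556 -0.2129  0.0622] psi 22.21 q [-0.55  0.72  1.64  0.    0.78 -0.94] F [ 3.78  0.16 -4.68] T [ 0.166 -0.544  0.164] gap 39.6
```

{"op": "carry_out", "data": {"commands": [[[0, 0, 0, 1.2, 0, 0, 30], [0, 0, 0, 2.4, 0, 0, 30], [0, 0, 0, 3.6, 0, 0, 30], [0, 0, 0, 4.8, 0, 0, 30], [0, 0, 0, 5.6, 0, 0, 30]]]}}

```text
t: 4.55
tcp_pos: [0.5558, -0.2129, 0.0622]
tool_rot: [0.525, 0.474, -0.524, 0.475]
force: [3.9, 0.8, -5.5]
finger_gap: 0.468
```

```bash
python3 - <<'E'
from h import *
st()
E
```

```text
t 4.55 tcp [ 0.5558 -0.2129  0.0622] psi -5.69 q [-0.55  0.72  1.64  0.    0.78 -0.46] F [ 3.91  0.8  -5.5 ] T [ 0.149 -0.622  0.09 ] gap 40.0
```

Now small steps of 6–8° to feel for the stop, expected near psi -22.

{"op": "carry_out", "data": {"commands": [[[0, 0, 0, 0.4, 0, 0, 30], [0, 0, 0, 0.8, 0, 0, 30], [0, 0, 0, 1.2, 0, 0, 30], [0, 0, 0, 1.6, 0, 0, 30], [0, 0, 0, 2, 0, 0, 30]]]}}

```text
t: 5.05
tcp_pos: [0.5559, -0.2129, 0.0622]
tool_rot: [0.564, 0.427, -0.562, 0.428]
force: [5.0, 1.3, -4.8]
finger_gap: 0.467
```

```bash
python3 - <<'E'
from h import *
st()
E
```

```text
t 5.05 tcp [ 0.5559 -0.2129  0.0622] psi -15.58 q [-0.55  0.72  1.64  0.    0.78 -0.28] F [ 4.99  1.26 -4.79] T [ 0.15  -0.616  0.104] gap 39.9
```

{"op": "carry_out", "data": {"commands": [[[0, 0, 0, 0.2, 0, 0, 30], [0, 0, 0, 0.4, 0, 0, 30], [0, 0, 0, 0.6, 0, 0, 30], [0, 0, 0, 0.7, 0, 0, 30], [0, 0, 0, 0.8, 0, 0, 30]]]}}

```text
t: 5.55
tcp_pos: [0.5559, -0.2129, 0.0622]
tool_rot: [0.578, 0.407, -0.577, 0.409]
force: [4.7, 0.7, -6.4]
finger_gap: 0.466
```

```bash
python3 - <<'E'
from h import *
st()
E
```

```text
t 5.55 tcp [ 0.5559 -0.2129  0.0622] psi -19.52 q [-0.55  0.72  1.64  0.    0.78 -0.21] F [ 4.67  0.65 -6.36] T [ 0.197 -0.849  0.18 ] gap 39.8
```

{"op": "carry_out", "data": {"commands": [[[0, 0, 0, 0.1, 0, 0, 30], [0, 0, 0, 0.2, 0, 0, 30], [0, 0, 0, 0.3, 0, 0, 30], [0, 0, 0, 0.4, 0, 0, 30], [0, 0, 0, 0.4, 0, 0, 30]]]}}

```text
t: 6.05
tcp_pos: [0.5559, -0.2128, 0.0622]
tool_rot: [0.585, 0.397, -0.584, 0.399]
force: [5.1, 0.8, -6.9]
finger_gap: 0.466
```

```bash
python3 - <<'E'
from h import *
st()
E
```

```text
t 6.05 tcp [ 0.5559 -0.2128  0.0622] psi -21.48 q [-0.55  0.72  1.64  0.    0.78 -0.18] F [ 5.06  0.8  -6.93] T [ 0.244 -0.827  0.114] gap 39.8
```

{"op": "carry_out", "data": {"commands": [[[0, 0, 0, 0.1, 0, 0, 30], [0, 0, 0, 0.2, 0, 0, 30], [0, 0, 0, 0.3, 0, 0, 30], [0, 0, 0, 0.4, 0, 0, 30], [0, 0, 0, 0.5, 0, 0, 30]]]}}

```text
t: 6.55
tcp_pos: [0.5559, -0.213, 0.0623]
tool_rot: [0.593, 0.385, -0.592, 0.387]
force: [5.9, 0.8, -6.8]
finger_gap: 0.465
```

```bash
python3 - <<'E'
from h import *
st()
E
```

```text
t 6.55 tcp [ 0.5559 -0.213   0.0623] psi -23.77 q [-0.55  0.72  1.64 -0.    0.78 -0.14] F [ 5.92  0.82 -6.75] T [ 0.219 -0.853  1.064] gap 39.7
```

The torque has jumped to 1.06 N·m at psi -23.8, below the 1.4 that moves the collar, so the nut is finger-tight. I'll release and lift.

{"op": "carry_out", "data": {"commands": [[[0, 0, 0, 0, 0, 0, 30], [0, 0, 0, 0, 0, 0, 30], [0, 0, 0, 0, 0, 0, 60], [0, 0, 0, 0, 0, 0, 60], [0, 0, 0, 0, 0, 0, 60]]]}}

```text
t: 7.05
tcp_pos: [0.554, -0.2129, 0.0627]
tool_rot: [-0.593, -0.385, 0.593, -0.385]
force: [0.9, -0.9, 0.2]
finger_gap: 0.7
```

{"op": "carry_out", "data": {"commands": [[[-0.5, 0, 0, 0, 0, 0, 60], [-2, 0, 0, 0, 0, 0, 60], [-4, 0, 0, 0, 0, 0, 60], [-5.5, 0, 0, 0, 0, 0, 60], [-5.5, 0, 0, 0, 0, 0, 60]]]}}

```text
t: 7.55
tcp_pos: [0.5579, -0.215, 0.2073]
tool_rot: [0.595, 0.381, -0.591, 0.39]
force: [0.4, 0.9, 0.8]
finger_gap: 0.708
```

```bash
python3 - <<'E'
from h import *
st()
u=np.array([.9535,-.3013]); o=np.array([.565,.1832]); g=o-.11*u; print('grasp',g)
to([*g,.2],32.5); to([*g,.2],72.5); to([*g,.018],72.5)
E
```

```text
t 7.55 tcp [ 0.5579 -0.215   0.2073] psi -24.00 q [-0.55  0.51  1.54 -0.    1.08 -0.14] F [0.35 0.9  0.84] T [-0.066 -0.009 -0.03 ] gap 60.4
grasp [0.460115 0.216343]
shift [  0.12 -10.59 -14.17] turn [-11.3    0.1   -0.13]
shift [  0.12 -10.59 -14.17] turn [-19.3    0.15  -0.1 ]
shift [  7.4  -10.69 -14.18] turn [-19.3    0.15  -0.1 ]
```

{"op": "carry_out", "data": {"commands": [[[0, -1.1, -1.5, -1.6, 0, 0, 80], [0, -2.2, -3, -3.2, 0, 0, 80], [0, -3.3, -4.4, -4.8, 0, 0, 80], [0, -4.4, -5.9, -6.4, 0, 0, 80], [0, -5.5, -7.3, -8, 0, 0, 80]]]}}

```text
t: 8.05
tcp_pos: [0.5019, 0.0114, 0.2001]
tool_rot: [0.424, 0.566, -0.424, 0.566]
force: [0.3, 0.1, 0.3]
finger_gap: 0.936
```

```bash
python3 - <<'E'
from h import *
st(); to([.4601,.2163,.15],56); to([.4601,.2163,.15],72.5)
E
```

```text
t 8.05 tcp [0.5019 0.0114 0.2001] psi 16.29 q [-0.2   0.41  1.77  0.    0.96 -0.48] F [0.26 0.05 0.27] T [-0.028  0.035  0.011] gap 79.9
shift [ 2.01  0.69 -8.33] turn [-7.94 -0.01  0.  ]
shift [ 2.01  0.69 -8.33] turn [-1.124e+01 -1.000e-02  0.000e+00]
```

{"op": "carry_out", "data": {"commands": [[[0.3, 0.14, -1.6, -1.6, 0, 0, 80], [0.6, 0.3, -3.2, -3.2, 0, 0, 80], [1, 0.4, -4.8, -4.8, 0, 0, 80], [1.5, 0.55, -6.6, -6.4, 0, 0, 80], [2, 0.69, -8.3, -8, 0, 0, 80]]]}}

```text
t: 8.55
tcp_pos: [0.4616, 0.2155, 0.1499]
tool_rot: [0.205, 0.677, -0.205, 0.677]
force: [0.3, -0.2, 0.6]
finger_gap: 0.936
```

{"op": "carry_out", "data": {"commands": [[[0, 0, 0, -1.6, 0, 0, 80], [0, 0, 0, -3.2, 0, 0, 80], [0, 0, 0, -3.2, 0, 0, 80], [0, 0, 0, -3.2, 0, 0, 80], [0, 0, 0, -3.2, 0, 0, 80]]]}}

```text
t: 9.05
tcp_pos: [0.4625, 0.2137, 0.1501]
tool_rot: [0.112, 0.698, -0.112, 0.698]
force: [0.5, 0.1, 0.2]
finger_gap: 0.936
```

```bash
python3 - <<'E'
from h import *
st(); to([.4601,.2163,.06],72.5)
s=snap('scene'); crop(s,280,190,150,125,5,'pics/s2.png')
d=snap('top'); crop(d,340,180,120,90,6,'pics/t2nut.png')
E
```

```text
t 9.05 tcp [0.4625 0.2137 0.1501] psi 71.85 q [ 0.21  0.49  1.8  -0.    0.85 -1.04] F [0.49 0.07 0.24] T [-0.003  0.035 -0.035] gap 80.0
shift [ 3.6   0.07 -0.12] turn [-0.13  0.    0.  ]
```

View pics/s2.png

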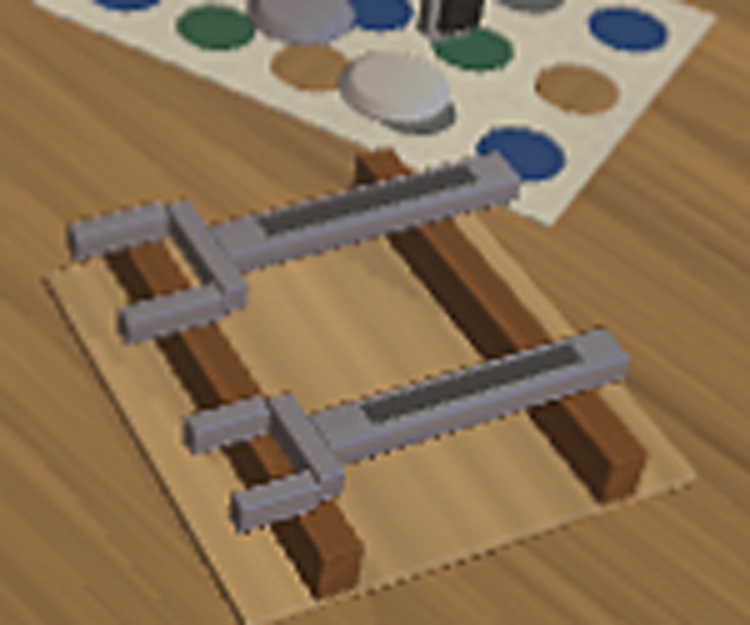

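View pics/t2nut.png

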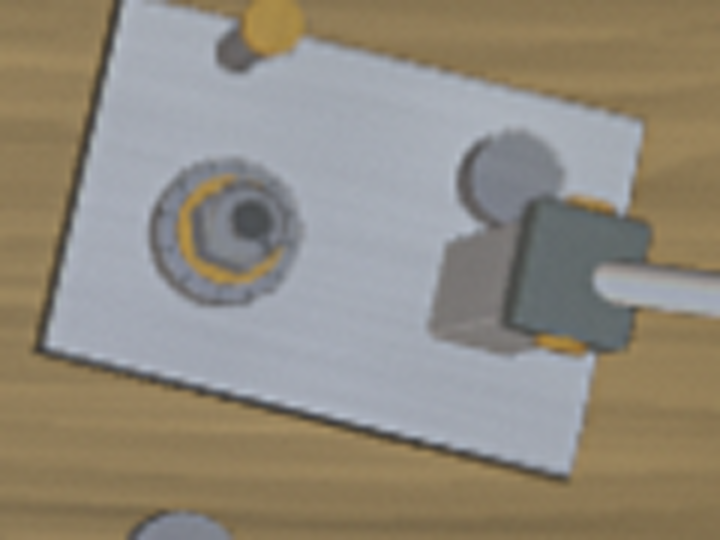

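The dark line on the nut now points lower right, at about (270,235), which matches the finger-tight position. The wrenches are undisturbed. I go down on the larger wrench.

{"op": "carry_out", "data": {"commands": [[[1, 0.07, -0.12, -0.13, 0, 0, 80], [2, 0.07, -0.12, -0.13, 0, 0, 75], [3, 0.07, -0.12, -0.13, 0, 0, 70], [3.6, 0.07, -0.12, -0.13, 0, 0, 70], [3.6, 0.07, -0.12, -0.13, 0, 0, 70]]]}}

```text
t: 9.65
tcp_pos: [0.4589, 0.216, 0.0582]
tool_rot: [0.107, 0.7, -0.108, 0.697]
force: [0.1, -0.3, 0.4]
finger_gap: 0.82
```

```bash
python3 - <<'E'
from h import *
st(); to([.4601,.2163,.020],72.5)
s=snap('scene'); crop(s,280,190,150,125,5,'pics/s3.png')
E
```

```text
t 9.65 tcp [0.4589 0.216  0.0582] psi 72.57 q [ 0.22  0.66  1.86  0.    0.63 -1.05] F [ 0.08 -0.29  0.4 ] T [-0.01   0.015 -0.025] gap 70.0
shift [1.53 0.03 0.05] turn [ 0.01 -0.04  0.03]
```

View pics/s3.png

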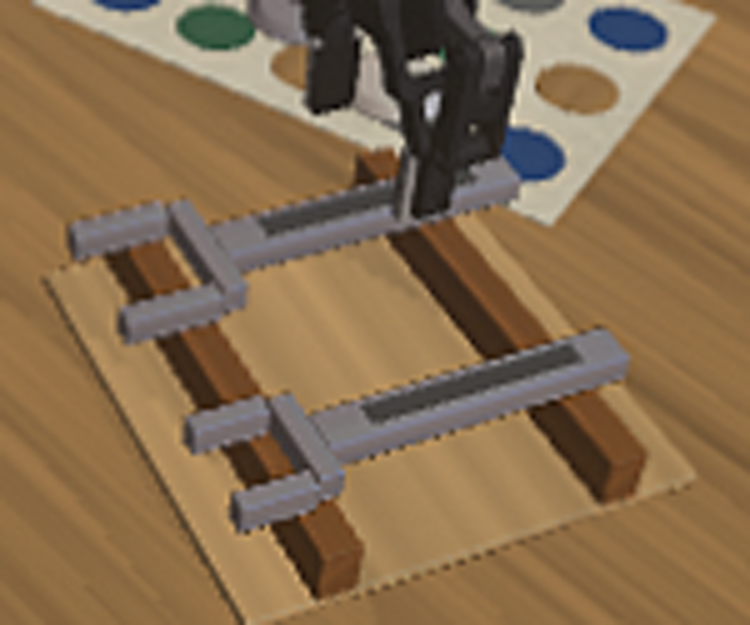

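{"op": "carry_out", "data": {"commands": [[[0.5, 0.03, 0.05, 0, 0, 0, 70], [1, 0.03, 0.05, 0, 0, 0, 70], [1.4, 0.03, 0.05, 0, 0, 0, 70], [1.5, 0.03, 0.05, 0, 0, 0, 70], [1.5, 0.03, 0.05, 0, 0, 0, 70]]]}}

```text
t: 10.2
tcp_pos: [0.4611, 0.2169, 0.0218]
tool_rot: [0.106, 0.699, -0.107, 0.699]
force: [0.0, 0.3, -0.3]
finger_gap: 0.822
```

{"op": "carry_out", "data": {"commands": [[[0, 0, 0, 0, 0, 0, 30], [0, 0, 0, 0, 0, 0, 10], [0, 0, 0, 0, 0, 0, 10], [0, 0, 0, 0, 0, 0, 10], [0, 0, 0, 0, 0, 0, 10]]], "force": 80}}

```text
t: 10.7
tcp_pos: [0.4617, 0.217, 0.0231]
tool_rot: [0.107, 0.699, -0.107, 0.699]
force: [-0.5, -0.6, 5.8]
finger_gap: 0.237
```

```bash
python3 - <<'E'
from h import *
st()
E
```

```text
t 10.70 tcp [0.4617 0.217  0.0231] psi 72.65 q [ 0.22  0.73  1.87 -0.    0.55 -1.05] F [-0.47 -0.56  5.83] T [-0.157  0.131 -0.106] gap 20.3
```

{"op": "carry_out", "data": {"commands": [[[-0.3, 0, 0, 0, 0, 0, 10], [-1.5, 0, 0, 0, 0, 0, 10], [-3, 0, 0, 0, 0, 0, 10], [-4.5, 0, 0, 0, 0, 0, 10], [-6, 0, 0, 0, 0, 0, 10]]]}}

```text
t: 11.2
tcp_pos: [0.4605, 0.2168, 0.1735]
tool_rot: [0.106, 0.7, -0.107, 0.698]
force: [0.8, 0.5, -2.6]
finger_gap: 0.241
```

```bash
python3 - <<'E'
from h import *
st(); to([.4474,-.2281,.175],98)
s=snap('scene','pics/s4.png')
E
```

```text
t 11.20 tcp [0.4605 0.2168 0.1735] psi 72.65 q [ 0.22  0.46  1.78  0.    0.91 -1.05] F [ 0.76  0.55 -2.62] T [0.04  0.016 0.028] gap 20.6
shift [ -0.05 -17.14   4.81] turn [-5.07 -0.02  0.01]
```

View pics/s4.png

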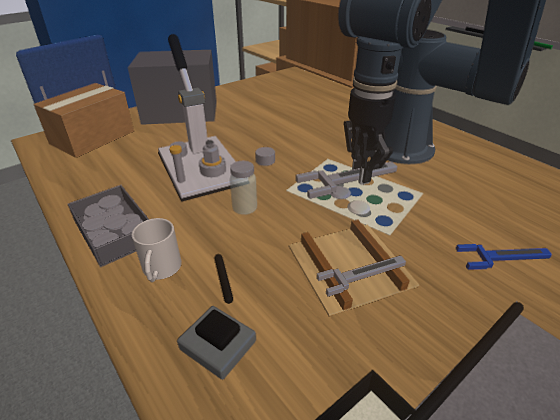

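The wrench is in hand and level, seen at (345,180), and the small one is untouched. I carry it over to the press.

{"op": "carry_out", "data": {"commands": [[[-0.2, -1.7, 0.5, -0.5, 0, 0, 10], [-0.2, -3.4, 1, -1, 0, 0, 10], [-0.2, -5.1, 1.4, -1.5, 0, 0, 10], [-0.2, -6.8, 1.9, -2, 0, 0, 10], [-0.2, -8.5, 2.4, -2.5, 0, 0, 10]]]}}

```text
t: 11.75
tcp_pos: [0.4544, -0.005, 0.1772]
tool_rot: [0.029, 0.707, -0.029, 0.706]
force: [1.4, -0.4, -3.3]
finger_gap: 0.237
```

```bash
python3 - <<'E'
from h import *
st(); to([.4474,-.2281,.175],98)
E
```

```text
t 11.75 tcp [ 0.4544 -0.005   0.1772] psi 85.29 q [-0.26  0.39  1.9   0.    0.85 -1.75] F [ 1.43 -0.39 -3.28] T [-0.036  0.073  0.009] gap 20.2
shift [ 0.09 -8.92  0.45] turn [-2.54 -0.01 -0.  ]
```

{"op": "carry_out", "data": {"commands": [[[0, -1.8, 0.1, -0.5, 0, 0, 10], [0, -3.6, 0.2, -1, 0, 0, 10], [0, -5.4, 0.3, -1.5, 0, 0, 10], [0, -7.2, 0.4, -2, 0, 0, 10], [0.1, -8.9, 0.45, -2.5, 0, 0, 10]]]}}

```text
t: 12.25
tcp_pos: [0.4473, -0.2283, 0.1749]
tool_rot: [-0.048, 0.705, 0.048, 0.706]
force: [0.4, -0.1, -3.0]
finger_gap: 0.235
```

{"op": "carry_out", "data": {"commands": [[[0, 0, 0, 0, 0, 0, 10], [0, 0, 0, 0, 0, 0, 10], [0, 0, 0, 0, 0, 0, 10], [0, 0, 0, 0, 0, 0, 10], [0, 0, 0, 0, 0, 0, 10]]]}}

```text
t: 12.75
tcp_pos: [0.4478, -0.2249, 0.1749]
tool_rot: [-0.048, 0.706, 0.048, 0.705]
force: [0.8, 0.2, -2.8]
finger_gap: 0.239
```

```bash
python3 - <<'E'
from h import *
st(); to([.4474,-.2281,.175],98)
d=snap('top','pics/t5.png'); s=snap('scene')
crop(d,335,165,110,100,7,'pics/t5c.png')
crop(s,160,100,130,110,6,'pics/s5c.png')
E
```

```text
t 12.75 tcp [ 0.4478 -0.2249  0.1749] psi 97.76 q [-0.69  0.45  1.8   0.    0.9  -2.4 ] F [ 0.8   0.23 -2.81] T [-0.003  0.06   0.003] gap 20.4
shift [-0.   -0.12 -0.03] turn [-0.05 -0.01 -0.01]
```

View pics/t5c.png

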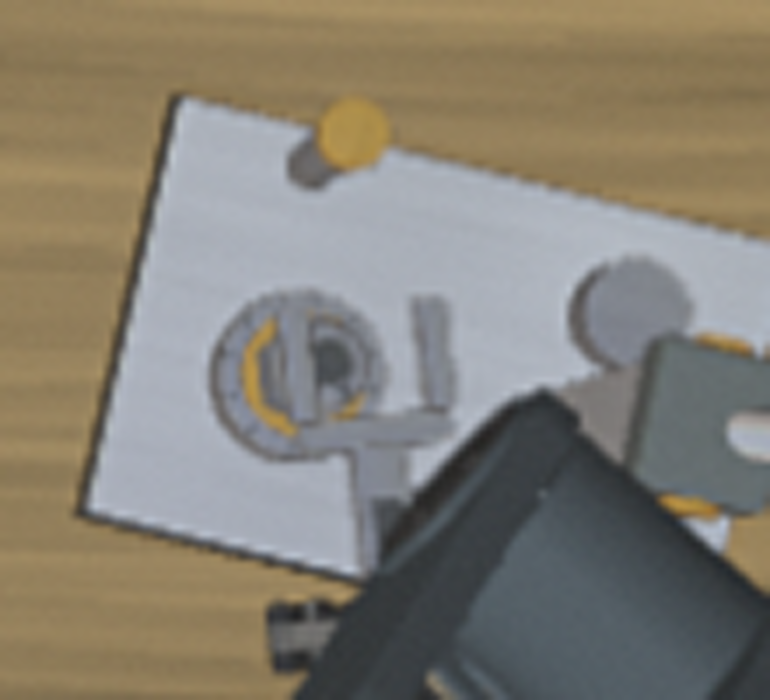

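View pics/s5c.png

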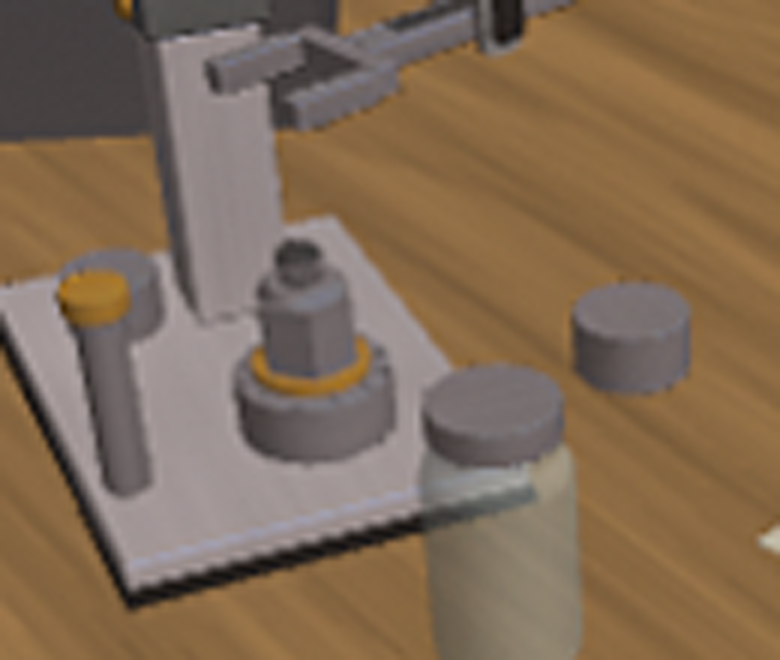

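```bash
python3 - <<'E'
from h import *
d=snap('top')
st()
for p in [(282,308),(310,307),(413,296),(447,295),(300,447),(455,437),(345,455),(408,450)]:
    W=onz(d,np.array([p])/7-.43+[335,165],.195)[0]; print(p,W[:2].round(4))
# predicted wrench outline
s=manip.sense(); th=np.radians(psi(s)-90); u=np.array([np.cos(th),np.sin(th)]);v=np.array([-u[1],u[0]])
o=s['tcp_pos'][:2]+.1087*u; print('pred origin',o, np.degrees(th))
P=[(14,32.5),(14,21.5),(-30,21.5),(-30,-21.5),(14,-21.5),(14,-32.5),(-42,-32.5),(-42,-11),(-185,-11),(-185,11),(-42,11),(-42,32.5)]
im=cv2.resize(d['image'][165:265,335:445,::-1],None,fx=7,fy=7,interpolation=cv2.INTER_CUBIC)
for z,c in((.195,(0,0,255)),(.181,(0,255,0))):
    uv=((proj(d,[[*(o+u*a/1e3+v*b/1e3),z] for a,b in P])-[335,165]+.43)*7).astype(int)
    cv2.polylines(im,[uv],True,c,1)
C=np.array([.555,-.213])
uv=((proj(d,[[*(C+.0231*np.array([np.cos(q),np.sin(q)])),.092] for q in np.radians(8+60*np.arange(6))])-[335,165]+.43)*7).astype(int)
cv2.polylines(im,[uv],True,(255,0,0),1)
cv2.imwrite('pics/t5o.png',im)
E
```

```text
t 12.90 tcp [ 0.448  -0.2256  0.1751] psi 97.73 q [-0.69  0.45  1.8  -0.    0.9  -2.4 ] F [-0.35 -0.41 -2.91] T [ 0.009  0.047 -0.004] gap 20.0
(282, 308) [ 0.5662 -0.178 ]
(310, 307) [ 0.5669 -0.1889]
(413, 296) [ 0.5723 -0.2289]
(447, 295) [ 0.573  -0.2422]
(300, 447) [ 0.513  -0.1855]
(455, 437) [ 0.5184 -0.2456]
(345, 455) [ 0.5104 -0.2029]
(408, 450) [ 0.5129 -0.2273]
pred origin [ 0.5557252  -0.21102592] 7.72543513540559
```

View pics/t5o.png

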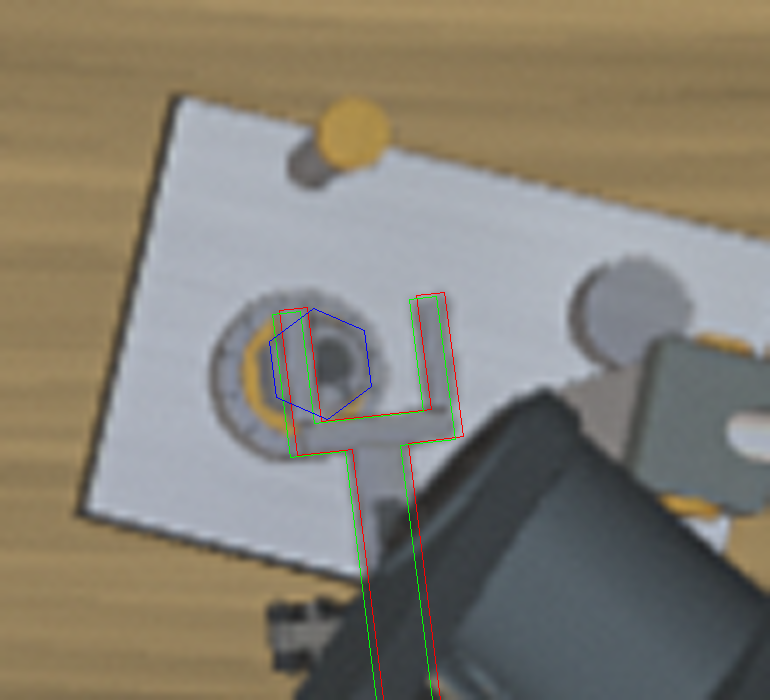

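The outline predicted from the grasp lies on the wrench to within about 1 px. I go down to just above the crown and check again.

{"op": "carry_out", "data": {"commands": [[[0.6, -0.1, -0.03, 0, 0, 0, 10], [1.3, -0.1, -0.03, 0, 0, 0, 10], [2, -0.1, -0.03, 0, 0, 0, 10], [2.6, -0.1, -0.03, 0, 0, 0, 10], [2.6, -0.1, -0.03, 0, 0, 0, 10]]]}}

```text
t: 13.4
tcp_pos: [0.4465, -0.2279, 0.1084]
tool_rot: [-0.046, 0.707, 0.048, 0.704]
force: [0.7, 0.3, -3.4]
finger_gap: 0.236
```

{"op": "carry_out", "data": {"commands": [[[0, 0, 0, 0, 0, 0, 10], [0, 0, 0, 0, 0, 0, 10], [0, 0, 0, 0, 0, 0, 10], [0, 0, 0, 0, 0, 0, 10], [0, 0, 0, 0, 0, 0, 10]]]}}

```text
t: 13.9
tcp_pos: [0.4477, -0.2291, 0.1104]
tool_rot: [-0.047, 0.705, 0.047, 0.706]
force: [-0.3, -1.3, -3.3]
finger_gap: 0.242
```

```bash
cat >> h.py <<'E'
Pw=[(14,32.5),(14,21.5),(-30,21.5),(-30,-21.5),(14,-21.5),(14,-32.5),(-42,-32.5),(-42,-11),(-185,-11),(-185,11),(-42,11),(-42,32.5)]
def over(d,x0,y0,w,h,sc,f,hexa=8,dr=.1087,dz=.007):
    s=manip.sense(); th=np.radians(psi(s)-90); u=np.array([np.cos(th),np.sin(th)]);v=np.array([-u[1],u[0]])
    o=s['tcp_pos'][:2]+dr*u; print('pred origin',o.round(4), np.degrees(th).round(2))
    im=cv2.resize(d['image'][y0:y0+h,x0:x0+w,::-1],None,fx=sc,fy=sc,interpolation=cv2.INTER_CUBIC)
    k=.5-.5/sc
    for z,c in((.014,(0,0,255)),(0,(0,255,0))):
        uv=((proj(d,[[*(o+u*a/1e3+v*b/1e3),z+dz+s['tcp_pos'][2]] for a,b in Pw])-[x0,y0]+k)*sc).astype(int)
        cv2.polylines(im,[uv],True,c,1)
    C=np.array([.555,-.213])
    uv=((proj(d,[[*(C+.0231*np.array([np.cos(q),np.sin(q)])),.092] for q in np.radians(hexa+60*np.arange(6))])-[x0,y0]+k)*sc).astype(int)
    cv2.polylines(im,[uv],True,(255,0,0),1)
    cv2.imwrite(f,im)
E
python3 - <<'E'
from h import *
st(); to([.4474,-.2281,.053],98)
d=snap('top'); s=snap('scene')
over(d,345,180,75,70,9,'pics/t6.png'); over(s,175,105,80,75,9,'pics/s6.png')
E
```

```text
t 13.90 tcp [ 0.4477 -0.2291  0.1104] psi 97.65 q [-0.7   0.56  1.85  0.    0.74 -2.4 ] F [-0.34 -1.28 -3.29] T [ 0.005  0.078 -0.001] gap 20.7
shift [ 2.3   0.04 -0.01] turn [-0.07  0.01  0.01]
pred origin [ 0.5553 -0.2146] 7.65
pred origin [ 0.5553 -0.2146] 7.65
```

View pics/t6.png

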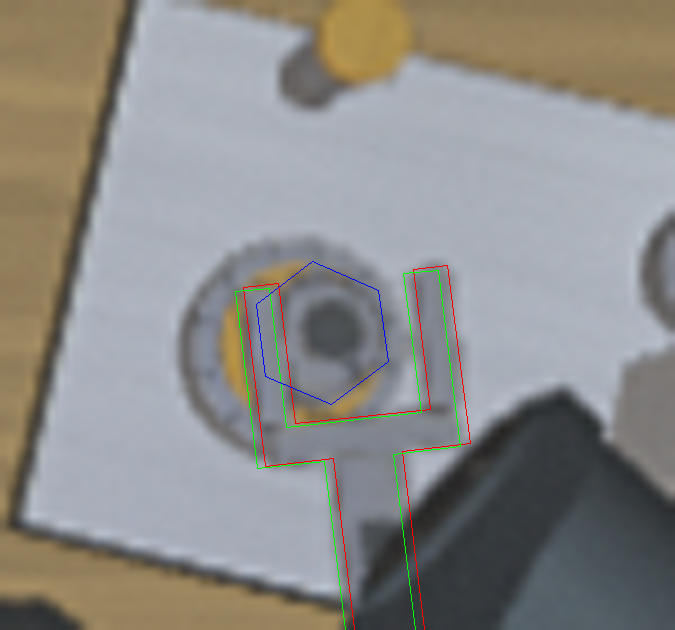

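View pics/s6.png

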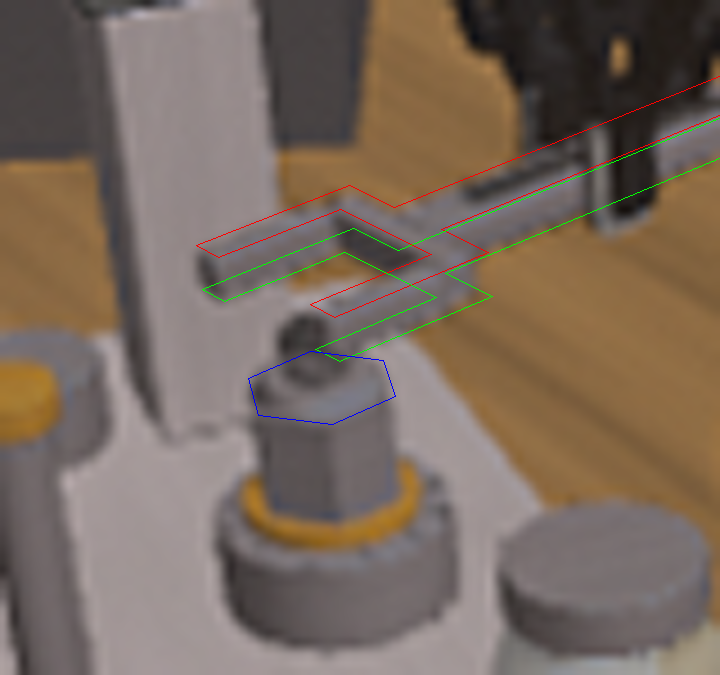

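```bash
python3 - <<'E'
from h import *
d=snap('top'); s=snap('scene')
for dd,x0,y0,w,h,sc,f in ((d,363,200,38,38,16,'t'),(s,192,118,50,38,16,'s')):
    im=dd['image'][y0:y0+h,x0:x0+w,::-1]
    im=cv2.resize(im,None,fx=sc,fy=sc,interpolation=cv2.INTER_CUBIC)
    im=cv2.convertScaleAbs(im,alpha=1.8,beta=-110)
    cv2.imwrite(f'pics/{f}7.png',im)
E
```

```text
(no output)
```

View pics/t7.png

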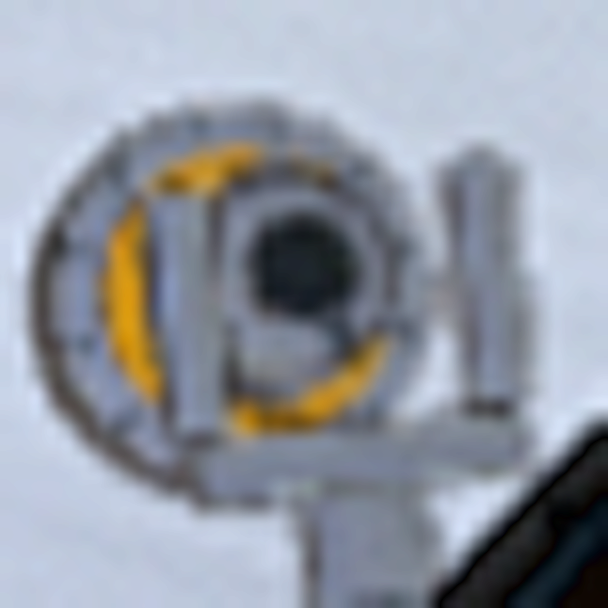

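View pics/s7.png

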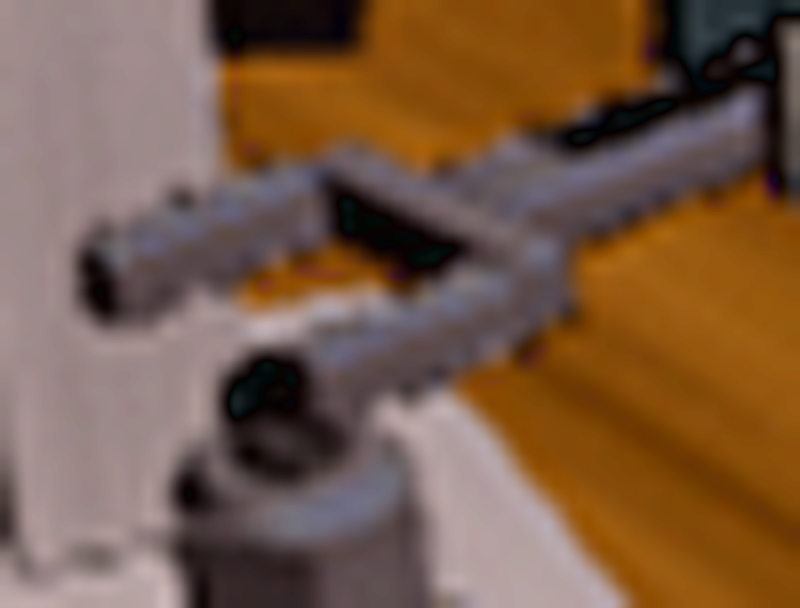

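{"op": "carry_out", "data": {"commands": [[[0.2, 0.04, 0, 0, 0, 0, 10], [0.4, 0.04, 0, 0, 0, 0, 10], [0.6, 0.04, 0, 0, 0, 0, 10], [0.8, 0.04, 0, 0, 0, 0, 10], [0.8, 0.04, 0, 0, 0, 0, 10]]]}}

```text
t: 14.6
tcp_pos: [0.4468, -0.2276, 0.089]
tool_rot: [-0.047, 0.706, 0.048, 0.705]
force: [-0.8, 0.5, -2.9]
finger_gap: 0.238
```

```bash
python3 - <<'E'
from h import *
st(); d=snap('top'); s=snap('scene');st()
for dd,x0,y0,w,h,sc,f in ((d,363,200,38,38,16,'t'),(s,192,118,50,38,16,'s')):
    im=dd['image'][y0:y0+h,x0:x0+w,::-1]
    im=cv2.resize(im,None,fx=sc,fy=sc,interpolation=cv2.INTER_CUBIC)
    im=cv2.convertScaleAbs(im,alpha=1.8,beta=-110)
    cv2.imwrite(f'pics/{f}8.png',im)
E
```

```text
t 14.60 tcp [ 0.4468 -0.2276  0.089 ] psi 97.65 q [-0.69  0.6   1.86 -0.    0.69 -2.4 ] F [-0.75  0.52 -2.93] T [-0.005  0.101  0.018] gap 20.3
t 14.70 tcp [ 0.4472 -0.2279  0.0896] psi 97.65 q [-0.69  0.59  1.86  0.    0.69 -2.4 ] F [ 0.13  0.22 -2.63] T [-0.037  0.129 -0.016] gap 20.2
```

View pics/t8.png

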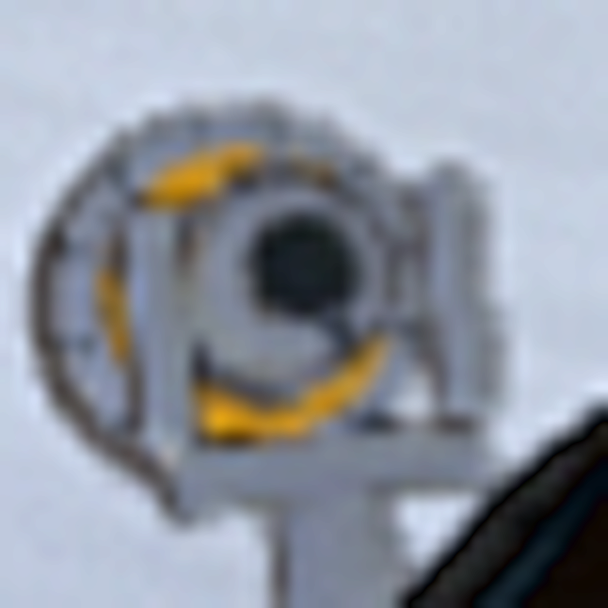

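View pics/s8.png

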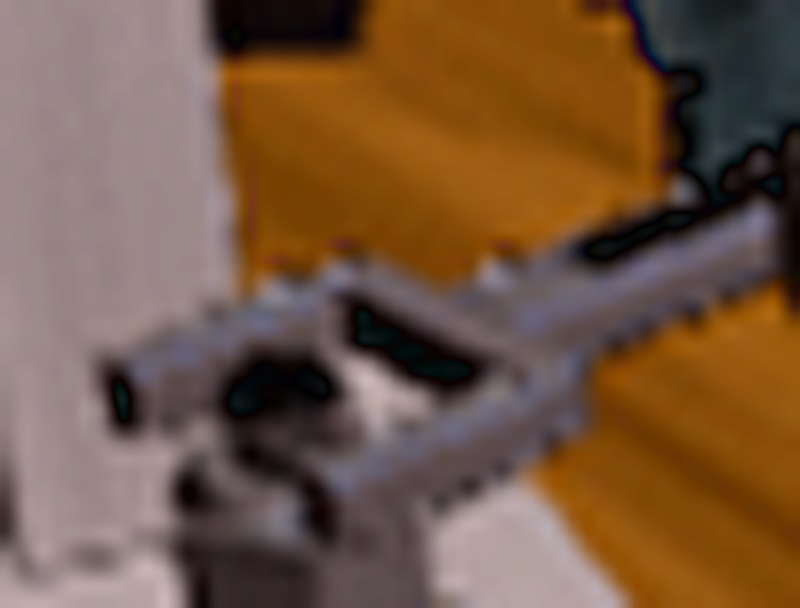

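The jaw straddles the stud: inner edges at about x 190 and 430, stud at 302. I go down gently and watch the force.

{"op": "carry_out", "data": {"commands": [[[0.1, 0.02, 0, -0.1, 0, 0, 10], [0.2, 0.02, 0, -0.1, 0, 0, 10], [0.3, 0.02, 0, -0.1, 0, 0, 10], [0.4, 0.02, 0, -0.1, 0, 0, 10], [0.4, 0.02, 0, -0.1, 0, 0, 10]]]}}

```text
t: 15.2
tcp_pos: [0.4471, -0.2273, 0.0796]
tool_rot: [-0.05, 0.706, 0.05, 0.705]
force: [-0.4, -0.2, -3.1]
finger_gap: 0.236
```

```bash
python3 - <<'E'
from h import *
st()
E
```

```text
t 15.20 tcp [ 0.4471 -0.2273  0.0796] psi 98.15 q [-0.69  0.61  1.87 -0.    0.66 -2.41] F [-0.37 -0.16 -3.08] T [-0.027  0.077  0.039] gap 20.2
```

{"op": "carry_out", "data": {"commands": [[[0.15, 0, 0, 0, 0, 0, 10], [0.3, 0, 0, 0, 0, 0, 10], [0.45, 0, 0, 0, 0, 0, 10], [0.6, 0, 0, 0, 0, 0, 10], [0.6, 0, 0, 0, 0, 0, 10]]]}}

```text
t: 15.7
tcp_pos: [0.4469, -0.2272, 0.0643]
tool_rot: [-0.05, 0.706, 0.051, 0.705]
force: [-1.1, 0.7, -3.7]
finger_gap: 0.237
```

```bash
python3 - <<'E'
from h import *
st(); d=snap('top'); s=snap('scene');st()
for dd,x0,y0,w,h,sc,f in ((d,363,200,38,38,16,'t'),(s,192,118,50,38,16,'s')):
    im=dd['image'][y0:y0+h,x0:x0+w,::-1]
    im=cv2.resize(im,None,fx=sc,fy=sc,interpolation=cv2.INTER_CUBIC)
    im=cv2.convertScaleAbs(im,alpha=1.8,beta=-110)
    cv2.imwrite(f'pics/{f}9.png',im)
E
```

```text
t 15.70 tcp [ 0.4469 -0.2272  0.0643] psi 98.15 q [-0.69  0.64  1.87  0.    0.63 -2.41] F [-1.07  0.66 -3.72] T [0.008 0.11  0.037] gap 20.2
t 15.80 tcp [ 0.4472 -0.2274  0.0648] psi 98.15 q [-0.69  0.64  1.87  0.    0.63 -2.41] F [ 0.57 -0.34 -3.01] T [-0.043  0.107  0.022] gap 20.2
```

View pics/t9.png

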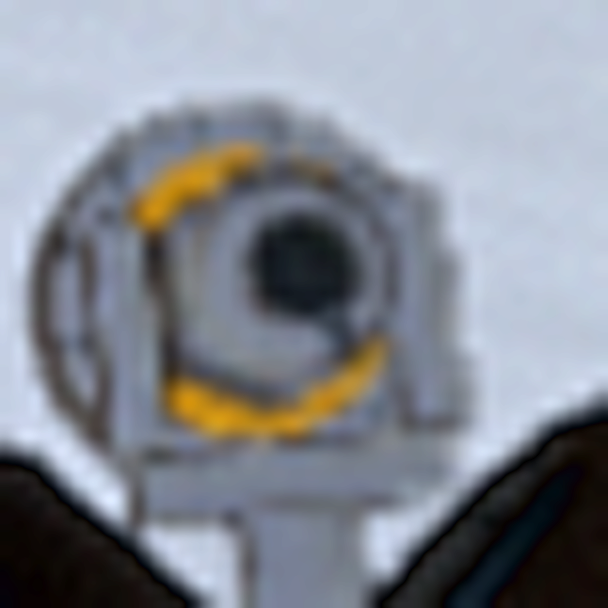

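View pics/s9.png

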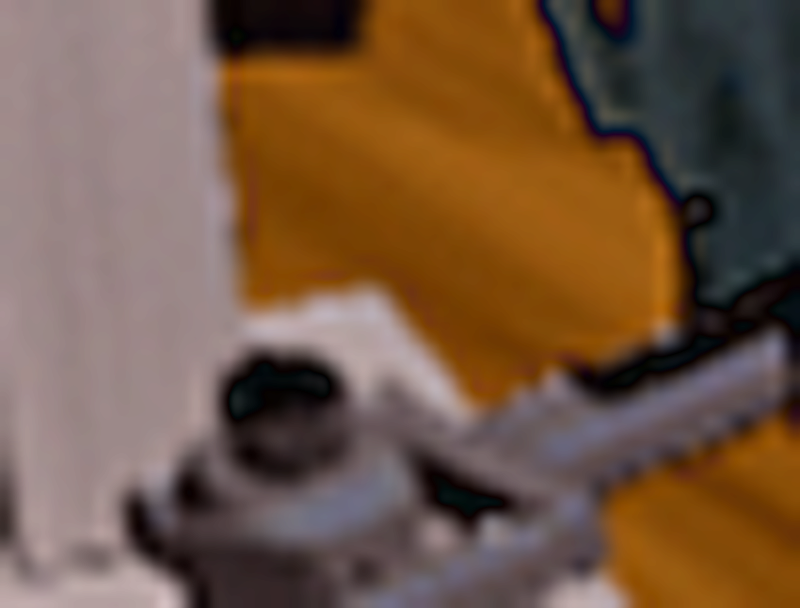

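The wrench is seated around the hexagon: its prongs sit either side of the nut and no force shows. I now turn about the nut axis, where the shift is 4.35·sin δ along tool y and 4.35·(1−cos δ) along tool z. The first step takes up the play.

{"op": "carry_out", "data": {"commands": [[[0.1, 0.15, 0, 0.4, 0, 0, 10], [0.2, 0.3, 0.01, 0.8, 0, 0, 10], [0.2, 0.45, 0.02, 1.2, 0, 0, 10], [0.2, 0.61, 0.04, 1.6, 0, 0, 10], [0.2, 0.76, 0.07, 2, 0, 0, 10]]]}}

```text
t: 16.3
tcp_pos: [0.4469, -0.2088, 0.0602]
tool_rot: [0.012, 0.707, -0.012, 0.707]
force: [0.4, -0.8, -4.0]
finger_gap: 0.237
```

```bash
cat >> h.py <<'E'
def org():
    s=manip.sense(); th=np.radians(psi(s)-90); u=np.array([np.cos(th),np.sin(th)]); v=np.array([-u[1],u[0]])
    F=s['force'][:2]; print('wrench origin',(s['tcp_pos'][:2]+.1087*u).round(4),'yaw %.2f'%np.degrees(th),'F along u %.1f v %.1f'%(F@u,F@v))
E
python3 - <<'E'
from h import *
st();org()
E
```

```text
t 16.30 tcp [ 0.4469 -0.2088  0.0602] psi 88.06 q [-0.66  0.64  1.9  -0.    0.6  -2.2 ] F [ 0.39 -0.76 -4.  ] T [-0.145  0.025 -0.016] gap 20.2
wrench origin [ 0.5555 -0.2125] yaw -1.94 F along u 0.4 v -0.7
```

{"op": "carry_out", "data": {"commands": [[[0, 0.08, 0, 0.2, 0, 0, 10], [0, 0.15, 0, 0.4, 0, 0, 10], [0, 0.23, 0.01, 0.6, 0, 0, 10], [0, 0.3, 0.01, 0.8, 0, 0, 10], [0, 0.38, 0.02, 1, 0, 0, 10]]]}}

```text
t: 16.8
tcp_pos: [0.4486, -0.2004, 0.0603]
tool_rot: [0.041, 0.705, -0.043, 0.707]
force: [2.6, -5.6, -3.8]
finger_gap: 0.236
```

```bash
python3 - <<'E'
from h import *
st();org()
E
```

```text
t 16.80 tcp [ 0.4486 -0.2004  0.0603] psi 83.18 q [-0.65  0.64  1.9  -0.    0.59 -2.1 ] F [ 2.61 -5.57 -3.81] T [-0.873 -0.205  0.528] gap 20.2
wrench origin [ 0.5565 -0.2133] yaw -6.82 F along u 3.3 v -5.2
```

Contact begins at a wrench yaw of about -5°. I continue turning.

{"op": "carry_out", "data": {"commands": [[[0, 0.3, 0.01, 0.8, 0, 0, 10], [0, 0.6, 0.04, 1.6, 0, 0, 10], [0, 0.9, 0.09, 2.4, 0, 0, 10], [0, 1.2, 0.17, 3.2, 0, 0, 10], [0, 1.49, 0.26, 4, 0, 0, 10]]]}}

```text
t: 17.3
tcp_pos: [0.4597, -0.1649, 0.0603]
tool_rot: [0.163, 0.686, -0.165, 0.689]
force: [2.2, -9.3, -3.9]
finger_gap: 0.245
```

```bash
python3 - <<'E'
from h import *
st();org()
d=snap('top'); s=snap('scene');
for dd,x0,y0,w,h,sc,f in ((d,345,195,70,55,10,'t'),(s,180,110,75,60,10,'s')):
    im=dd['image'][y0:y0+h,x0:x0+w,::-1]
    im=cv2.resize(im,None,fx=sc,fy=sc,interpolation=cv2.INTER_CUBIC)
    im=cv2.convertScaleAbs(im,alpha=1.8,beta=-110)
    cv2.imwrite(f'pics/{f}10.png',im)
E
```

```text
t 17.30 tcp [ 0.4597 -0.1649  0.0603] psi 63.16 q [-0.57  0.64  1.91 -0.    0.58 -1.67] F [ 2.18 -9.35 -3.92] T [-1.364  0.029  0.714] gap 20.9
wrench origin [ 0.5567 -0.214 ] yaw -26.84 F along u 6.2 v -7.4
```

View pics/t10.png

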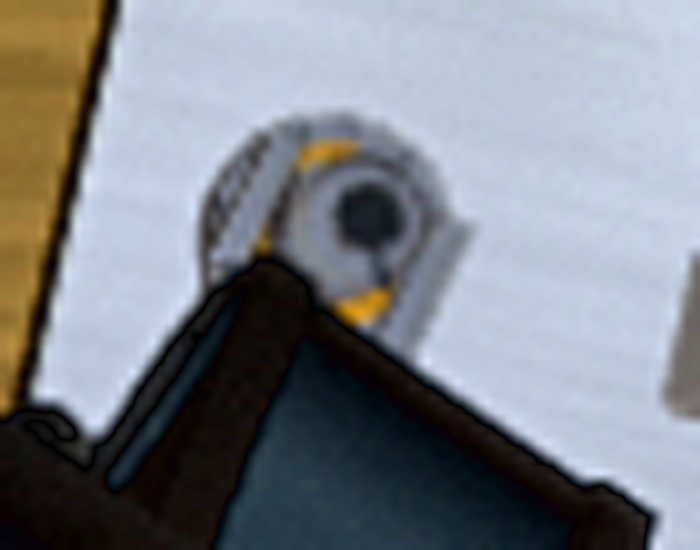

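View pics/s10.png

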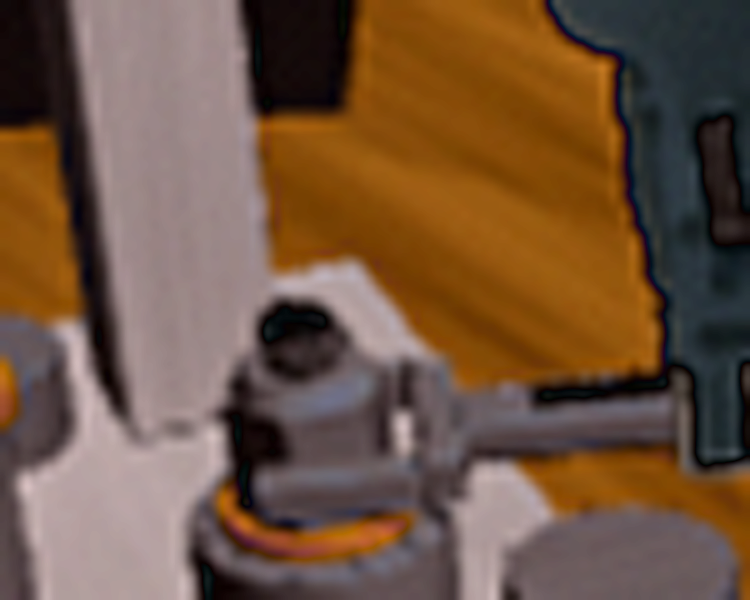

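The dark line has swung with the wrench, from lower right to nearly straight down at (383,270). I continue.

{"op": "carry_out", "data": {"commands": [[[0, 0.3, 0.01, 0.8, 0, 0, 10], [0, 0.6, 0.04, 1.6, 0, 0, 10], [0, 0.9, 0.09, 2.4, 0, 0, 10], [0, 1.2, 0.17, 3.2, 0, 0, 10], [0, 1.49, 0.26, 4, 0, 0, 10]]]}}

```text
t: 17.9
tcp_pos: [0.4821, -0.1349, 0.0603]
tool_rot: [0.28, 0.647, -0.282, 0.65]
force: [0.5, -12.0, -4.6]
finger_gap: 0.237
```

```bash
python3 - <<'E'
from h import *
st();org()
E
```

```text
t 17.90 tcp [ 0.4821 -0.1349  0.0603] psi 43.19 q [-0.49  0.65  1.88 -0.01  0.61 -1.24] F [  0.47 -12.03  -4.56] T [-1.614  0.152  0.696] gap 20.2
wrench origin [ 0.5565 -0.2141] yaw -46.81 F along u 9.1 v -7.9
```

{"op": "carry_out", "data": {"commands": [[[0, 0.23, 0.02, 0.6, 0, 0, 10], [0, 0.45, 0.04, 1.2, 0, 0, 10], [0, 0.68, 0.07, 1.8, 0, 0, 10], [0, 0.9, 0.11, 2.4, 0, 0, 10], [0, 0.98, 0.13, 2.6, 0, 0, 10]]]}}

```text
t: 18.4
tcp_pos: [0.5014, -0.1203, 0.0601]
tool_rot: [0.351, 0.612, -0.353, 0.614]
force: [-0.6, -12.0, -3.6]
finger_gap: 0.239
```

```bash
python3 - <<'E'
from h import *
st();org()
d=snap('top'); s=snap('scene');
for dd,x0,y0,w,h,sc,f in ((d,363,200,38,38,16,'t'),(s,180,110,75,60,10,'s')):
    im=dd['image'][y0:y0+h,x0:x0+w,::-1]
    im=cv2.resize(im,None,fx=sc,fy=sc,interpolation=cv2.INTER_CUBIC)
    im=cv2.convertScaleAbs(im,alpha=1.8,beta=-110)
    cv2.imwrite(f'pics/{f}11.png',im)
E
```

```text
t 18.40 tcp [ 0.5014 -0.1203  0.0601] psi 30.31 q [-0.45  0.66  1.84 -0.01  0.64 -0.97] F [ -0.59 -11.98  -3.63] T [-1.66   0.278  0.688] gap 20.4
wrench origin [ 0.5562 -0.2141] yaw -59.69 F along u 10.0 v -6.6
```

View pics/t11.png

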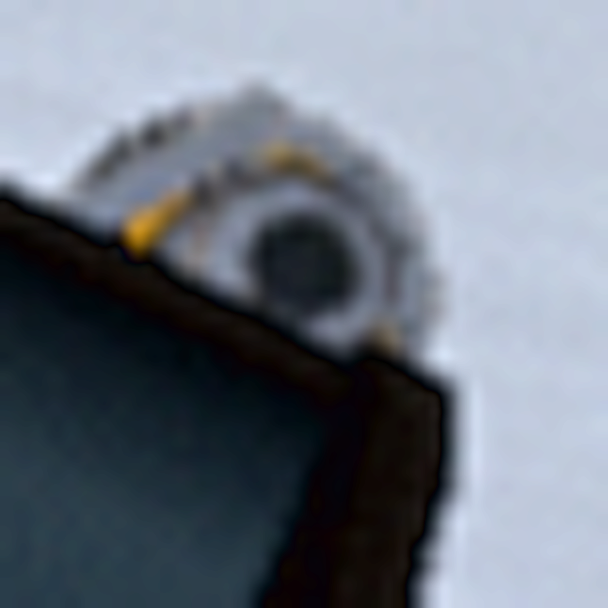

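View pics/s11.png

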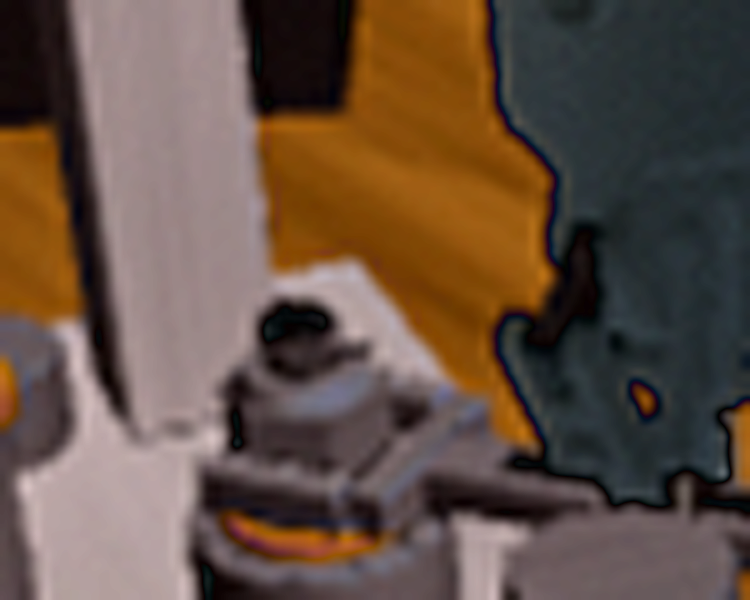

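By dead reckoning the collar is at about 53°. I add 6–7° more.

{"op": "carry_out", "data": {"commands": [[[0, 0.12, 0, 0.3, 0, 0, 10], [0, 0.23, 0.01, 0.6, 0, 0, 10], [0, 0.34, 0.02, 0.9, 0, 0, 10], [0, 0.49, 0.03, 1.3, 0, 0, 10], [0, 0.49, 0.03, 1.3, 0, 0, 10]]]}}

```text
t: 19.0
tcp_pos: [0.5121, -0.1148, 0.0601]
tool_rot: [0.385, 0.592, -0.387, 0.593]
force: [-0.8, -10.6, -3.4]
finger_gap: 0.241
```

```bash
python3 - <<'E'
from h import *
st();org()
E
```

```text
t 19.00 tcp [ 0.5121 -0.1148  0.0601] psi 23.84 q [-0.43  0.67  1.82 -0.01  0.66 -0.84] F [ -0.78 -10.59  -3.4 ] T [-1.51   0.15   0.768] gap 20.6
wrench origin [ 0.556  -0.2142] yaw -66.16 F along u 9.4 v -5.0
```

Now I back off counter-clockwise into the middle of the play.

{"op": "carry_out", "data": {"commands": [[[0, -0.15, 0, -0.4, 0, 0, 10], [0, -0.3, 0.01, -0.8, 0, 0, 10], [0, -0.45, 0.02, -1.2, 0, 0, 10], [0, -0.61, 0.04, -1.6, 0, 0, 10], [0, -0.68, 0.05, -1.8, 0, 0, 10]]]}}

```text
t: 19.5
tcp_pos: [0.4986, -0.1221, 0.0603]
tool_rot: [0.34, 0.618, -0.34, 0.622]
force: [4.7, -5.5, -4.6]
finger_gap: 0.236
```

```bash
python3 - <<'E'
from h import *
st();org()
E
```

```text
t 19.50 tcp [ 0.4986 -0.1221  0.0603] psi 32.56 q [-0.46  0.66  1.85  0.    0.63 -1.03] F [ 4.73 -5.51 -4.63] T [-0.615 -0.57   0.006] gap 20.2
wrench origin [ 0.5571 -0.2137] yaw -57.44 F along u 7.2 v 1.0
```

{"op": "carry_out", "data": {"commands": [[[0, -0.08, 0.02, -0.2, 0, 0, 10], [0, -0.15, 0.05, -0.4, 0, 0, 10], [0, -0.23, 0.06, -0.6, 0, 0, 10], [0, -0.27, 0.06, -0.7, 0, 0, 10], [0, -0.27, 0.06, -0.7, 0, 0, 10]]]}}

```text
t: 20.0
tcp_pos: [0.4928, -0.126, 0.0602]
tool_rot: [0.32, 0.629, -0.32, 0.631]
force: [4.3, -3.3, -3.0]
finger_gap: 0.24
```

```bash
python3 - <<'E'
from h import *
st();org()
d=snap('top','pics/t12.png'); s=snap('scene','pics/s12.png');st();org()
for dd,x0,y0,w,h,sc,f in ((d,345,185,75,60,10,'t'),(s,180,110,75,60,10,'s')):
    im=dd['image'][y0:y0+h,x0:x0+w,::-1]
    im=cv2.resize(im,None,fx=sc,fy=sc,interpolation=cv2.INTER_CUBIC)
    im=cv2.convertScaleAbs(im,alpha=1.8,beta=-110)
    cv2.imwrite(f'pics/{f}12c.png',im)
E
```

```text
t 20.00 tcp [ 0.4928 -0.126   0.0602] psi 36.14 q [-0.47  0.65  1.86  0.    0.63 -1.1 ] F [ 4.34 -3.27 -2.99] T [-0.413 -0.633  0.118] gap 20.5
wrench origin [ 0.5569 -0.2138] yaw -53.86 F along u 5.2 v 1.6
t 20.10 tcp [ 0.4928 -0.126   0.0602] psi 36.14 q [-0.47  0.65  1.86  0.    0.63 -1.1 ] F [ 3.31 -3.38 -4.38] T [-0.492 -0.604  0.083] gap 20.4
wrench origin [ 0.5569 -0.2138] yaw -53.86 F along u 4.7 v 0.7
```

View pics/t12c.png

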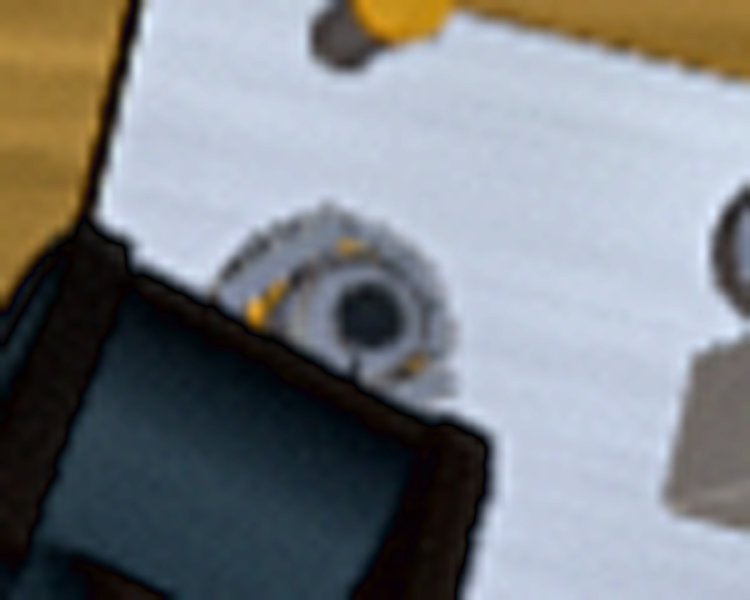

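View pics/s12c.png

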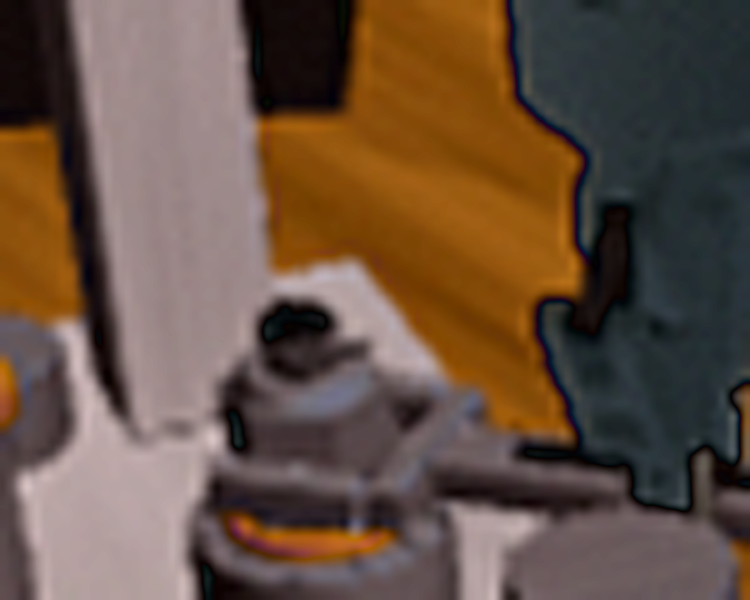

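```bash
python3 - <<'E'
from h import *
d=snap('top')
for n,p,sc,o in (('t9',(345,333),16,(363,200)),('t10',(382,275),10,(345,195)),('t12',(354,370),10,(345,185))):
  for z in (.098,.094):
    px=np.array([p])/sc-(.5-.5/sc)+o
    W=onz(d,px,z)[0,:2]-[.555,-.213]; print(n,z,np.hypot(*W).round(4),np.degrees(np.arctan2(W[1],W[0])).round(1))
E
```

```text
t9 0.098 0.0148 -138.7
t9 0.094 0.0151 -135.5
t10 0.098 0.0172 -159.8
t10 0.094 0.0171 -157.0
t12 0.098 0.0151 171.6
t12 0.094 0.0146 174.4
```

The mark suggests somewhat less than 60°, but the gripper partly hides it. I lift the wrench straight off and look properly.

{"op": "carry_out", "data": {"commands": [[[-0.3, 0, 0, 0, 0, 0, 10], [-0.9, 0, 0, 0, 0, 0, 10], [-1.8, 0, 0, 0, 0, 0, 10], [-3, 0, 0, 0, 0, 0, 10], [-4.5, 0, 0, 0, 0, 0, 10]]]}}

```text
t: 20.65
tcp_pos: [0.4879, -0.1231, 0.1714]
tool_rot: [0.321, 0.634, -0.32, 0.627]
force: [0.2, -0.6, -3.2]
finger_gap: 0.238
```

```bash
python3 - <<'E'
from h import *
st();org()
s=manip.sense(); to(s['tcp_pos']+[-.06,.14,.02],psi(s)+20)
E
```

```text
t 20.65 tcp [ 0.4879 -0.1231  0.1714] psi 36.11 q [-0.47  0.46  1.79  0.    0.91 -1.1 ] F [ 0.21 -0.59 -3.24] T [ 0.074 -0.025  0.023] gap 20.3
wrench origin [ 0.552  -0.2109] yaw -53.89 F along u 0.6 v -0.2
shift [-0.75  1.36 -5.95] turn [-4.   -0.12  0.03]
```

{"op": "carry_out", "data": {"commands": [[[-0.2, 0.3, -1.2, -0.8, 0, 0, 10], [-0.4, 0.6, -2.4, -1.6, 0, 0, 10], [-0.6, 0.9, -3.6, -2.4, 0, 0, 10], [-0.7, 1.2, -4.8, -3.2, 0, 0, 10], [-0.7, 1.36, -6, -4, 0, 0, 10]]]}}

```text
t: 21.15
tcp_pos: [0.4275, 0.0179, 0.1897]
tool_rot: [0.205, 0.679, -0.205, 0.675]
force: [0.2, 0.6, -2.8]
finger_gap: 0.235
```

```bash
python3 - <<'E'
from h import *
st();org()
d=snap('top'); s=snap('scene');
for dd,x0,y0,w,h,sc,f in ((d,360,195,40,40,15,'t'),(s,185,125,50,45,13,'s')):
    im=dd['image'][y0:y0+h,x0:x0+w,::-1]
    im=cv2.resize(im,None,fx=sc,fy=sc,interpolation=cv2.INTER_CUBIC)
    im=cv2.convertScaleAbs(im,alpha=1.8,beta=-110)
    cv2.imwrite(f'pics/{f}13.png',im)
E
```

```text
t 21.15 tcp [0.4275 0.0179 0.1897] psi 56.28 q [-0.22  0.34  1.95  0.    0.86 -1.2 ] F [ 0.24  0.64 -2.84] T [0.06  0.08  0.002] gap 20.1
wrench origin [ 0.5179 -0.0424] yaw -33.72 F along u -0.2 v 0.7
```

View pics/t13.png

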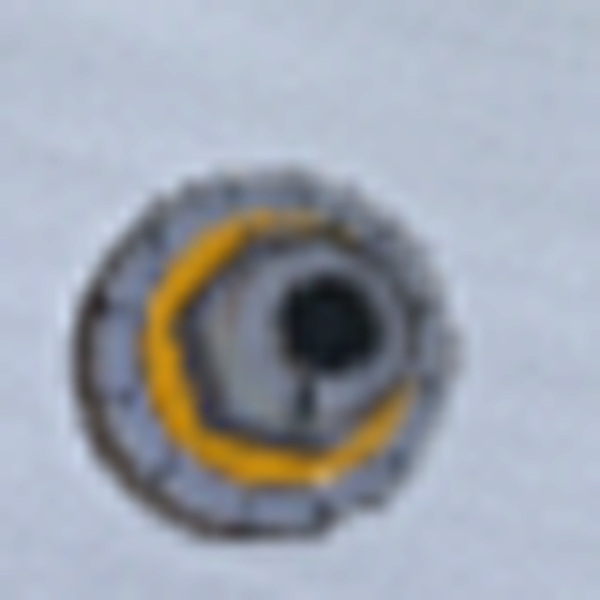

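View pics/s13.png

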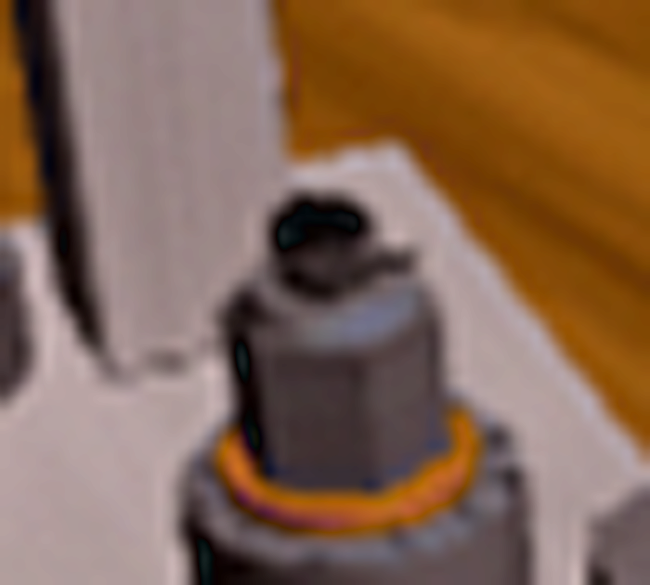

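```bash
python3 - <<'E'
from h import *
s=snap('scene','pics/s13raw.png'); d=snap('top','pics/t13raw.png')
a=cv2.imread('pics/s4.png'); b=cv2.imread('pics/s13raw.png'); z=cv2.imread('pics/scene0.png')
for th in (2,5,8,11,14,17,20):
    P=[[*(np.array([.555,-.213])+.0231*np.array([np.cos(q),np.sin(q)])),zz] for q in np.radians([th+60,th+120]) for zz in (.065,.085)]
    print(th,proj(s,P).round(1).tolist())
for nm,im in (('init',z),('tight',a),('now',b)):
    g=cv2.cvtColor(im,cv2.COLOR_BGR2GRAY).astype(float)
    print(nm); print(g[152:161,200:224].mean(0).round(0).astype(int))
big=[cv2.convertScaleAbs(cv2.resize(im[135:170,195:227],None,fx=12,fy=12,interpolation=cv2.INTER_CUBIC),alpha=2,beta=-130) for im in (a,b)]
cv2.imwrite('pics/cmp.png',np.hstack(big))
a=cv2.imread('pics/t_rest.png')
E
```

```text
2 [[211.7, 160.8], [210.9, 154.1], [219.1, 157.9], [218.3, 151.3]]
5 [[212.1, 160.7], [211.3, 154.1], [219.3, 157.7], [218.5, 151.1]]
8 [[212.6, 160.7], [211.8, 154.0], [219.4, 157.5], [218.7, 150.9]]
11 [[213.1, 160.6], [212.3, 154.0], [219.6, 157.3], [218.9, 150.7]]
14 [[213.5, 160.5], [212.7, 153.9], [219.7, 157.1], [219.0, 150.5]]
17 [[214.0, 160.4], [213.2, 153.8], [219.8, 156.8], [219.1, 150.3]]
20 [[214.4, 160.3], [213.6, 153.7], [219.9, 156.6], [219.2, 150.0]]
init
[144 139 112  69  60  75  92  95  94  94  94  94  94  93  97 100  99  99
  99 110 128 134 133 134]
tight
[147 141 137 110  82  84  86  86  86  86  86  89 103 108 107 108 107 106
 109 128 137 137 137 139]
now
[145 142 123  79  67  85  93  91  91  92  92  91  90  97 102 103 103 103
 101 117 132 135 134 136]
```

View pics/cmp.png

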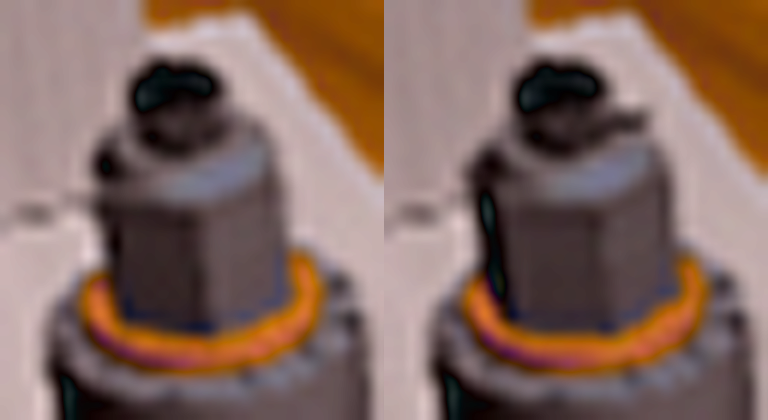

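```bash
python3 - <<'E'
import cv2, numpy as np
a=cv2.imread('pics/s11.png')[250:500,190:450]; b=cv2.imread('pics/s12c.png')[250:500,190:450]
c=cv2.imread('pics/s13raw.png')[135:160,199:225]
c=cv2.convertScaleAbs(cv2.resize(c,None,fx=10,fy=10,interpolation=cv2.INTER_CUBIC),alpha=1.8,beta=-110)
cv2.imwrite('pics/cmp2.png',cv2.resize(np.hstack([a,b,c]),None,fx=1.02,fy=1.02))
for n,f,sc,ox,oy in (('s11','s11',10,180,110),('s12','s12c',10,180,110)):
    g=cv2.cvtColor(cv2.imread(f'pics/{f}.png'),cv2.COLOR_BGR2GRAY).astype(float)
    small=cv2.resize(g,(75,60),interpolation=cv2.INTER_AREA)
    print(n);
    for r in range(147,156): print(r,small[r-oy,203-ox:222-ox].round(0).astype(int))
g=cv2.convertScaleAbs(cv2.imread('pics/s13raw.png'),alpha=1.8,beta=-110); g=cv2.cvtColor(g,cv2.COLOR_BGR2GRAY)
print('s13')
for r in range(147,156): print(r,g[r,203:222])
E
```

```text
s11
147 [ 67  64  97  85  52  33  25  34  58  76  94 106 107 110 106  99 130 146
 140]
148 [ 27  30  72  91  90  78  72  77  97 111 114 112 111 109  95  89 108 111
 106]
149 [ 26  27  50  70  87 100 105 111 115 117 118 116 110  98  84  75  71  74
  83]
150 [ 22  48  65  73  86 102 111 115 115 116 114 108  93  80  74  68  45  38
  44]
151 [ 8 45 71 69 76 85 94 94 94 95 92 84 76 74 78 77 47 24 24]
152 [11 28 57 54 53 56 60 58 58 63 69 75 76 78 80 80 50 26 47]
153 [16 24 52 50 50 49 48 47 46 54 70 78 80 79 80 78 77 83 91]
154 [ 18  24  51  52  52  50  51  52  51  58  74  79  80  81  77  62  94 115
 103]
155 [ 71  75  66  57  44  42  51  51  50  53  70  80  81  78  62  77 103 104
  99]
s12
147 [ 66  59  97  83  53  32  24  33  58  75  94 107 108 106  92 108 122 128
 144]
148 [ 29  32  70  92  92  79  73  76  96 110 112 113 112 108  92  84  92 100
 112]
149 [ 28  31  50  70  88 101 106 111 113 115 115 117 112  98  82  71  68  72
  74]
150 [ 21  48  67  73  85 101 111 116 115 115 114 108  94  79  73  69  50  39
  38]
151 [10 40 71 77 82 89 95 96 97 95 91 84 74 69 75 76 54 32 22]
152 [17 22
[... 332 characters left out ...]
92 102 105 105  98 136 162 164
 161]
148 [ 24  26  72  96  92  78  72  76  95 114 111 108 108 108  87 111 154 166
 163]
149 [ 26  27  49  68  87 100 105 109 111 114 116 116 110  97  78  86 147 170
 164]
150 [ 22  53  67  71  83  99 110 113 115 116 112 108  92  78  68  68 139 169
 165]
151 [  8  51  72  70  74  86  95  95  95  96  92  82  72  71  73  65 136 170
 164]
152 [ 30  28  58  55  52  56  58  59  56  60  68  71  73  75  75  65 138 168
 166]
153 [ 16  19  52  52  51  51  50  49  49  43  62  78  76  75  75  69 129 164
 164]
154 [ 17  13  52  56  55  55  55  56  55  50  67  76  76  78  76  68 123 165
 169]
155 [ 31   6  49  58  56  56  56  55  55  53  72  79  78  79  73  69  93 125
 159]
```

View pics/cmp2.png

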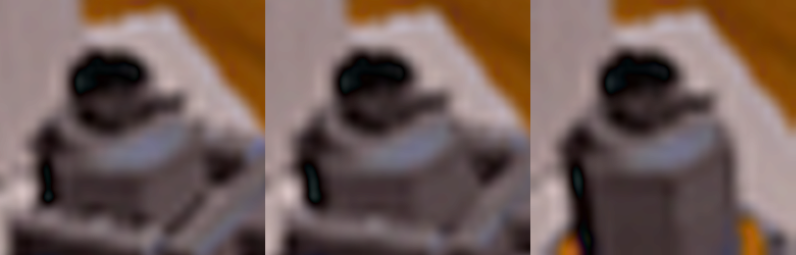

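The comparison shows the nut at about 55° in s11 with tool yaw -59.7°. It was then turned to about 60°, and it now reads about 50°. So the wrench dragged the nut back by roughly 10° while I backed off, because the drag is only 0.1 N·m. I'll re-seat the wrench, bring the nut back to its stop at low torque, then unload only the springback and lift straight off.

```bash
python3 - <<'E'
from h import *
st(); to([.4748,-.1403,.175],48)
E
```

```text
t 21.35 tcp [0.4282 0.0171 0.1895] psi 56.21 q [-0.22  0.34  1.95  0.    0.86 -1.2 ] F [-0.31 -0.62 -2.39] T [0.051 0.027 0.022] gap 20.3
shift [ 0.56 -4.19  5.05] turn [ 1.64 -0.05  0.02]
```

{"op": "carry_out", "data": {"commands": [[[0, -0.85, 1, 0.4, 0, 0, 10], [0, -1.7, 2, 0.8, 0, 0, 10], [0.2, -2.5, 3, 1.2, 0, 0, 10], [0.4, -3.4, 4, 1.6, 0, 0, 10], [0.56, -4.19, 5.05, 1.64, 0, 0, 10]]]}}

```text
t: 21.85
tcp_pos: [0.4764, -0.1433, 0.1752]
tool_rot: [0.255, 0.661, -0.254, 0.659]
force: [0.9, 0.8, -1.9]
finger_gap: 0.233
```

{"op": "carry_out", "data": {"commands": [[[0, 0, 0, 0, 0, 0, 10], [0.5, 0, 0, 0, 0, 0, 10], [1, 0, 0, 0, 0, 0, 10], [1.8, 0, 0, 0, 0, 0, 10], [2.4, 0, 0, 0, 0, 0, 10]]]}}

```text
t: 22.35
tcp_pos: [0.4761, -0.1413, 0.1148]
tool_rot: [0.254, 0.661, -0.254, 0.659]
force: [0.2, -0.3, -3.1]
finger_gap: 0.237
```

```bash
python3 - <<'E'
from h import *
st(); org(); snap('top'); st(); org(); to([.4748,-.1403,.062],48)
E
```

```text
t 22.35 tcp [ 0.4761 -0.1413  0.1148] psi 47.86 q [-0.51  0.54  1.86  0.    0.75 -1.35] F [ 0.24 -0.33 -3.14] T [0.104 0.05  0.02 ] gap 20.2
wrench origin [ 0.5567 -0.2142] yaw -42.14 F along u 0.4 v -0.1
t 22.40 tcp [ 0.4749 -0.1406  0.1129] psi 47.86 q [-0.51  0.55  1.86  0.    0.74 -1.35] F [-0.07  0.42 -4.84] T [ 0.075  0.05  -0.028] gap 20.0
wrench origin [ 0.5555 -0.2136] yaw -42.14 F along u -0.3 v 0.3
shift [2.04 0.01 0.  ] turn [-0.03 -0.08  0.02]
```

{"op": "carry_out", "data": {"commands": [[[0.4, 0.01, 0, 0, 0, 0, 10], [0.8, 0.01, 0, 0, 0, 0, 10], [1, 0.01, 0, 0, 0, 0, 10], [1.15, 0.01, 0, 0, 0, 0, 10], [1.3, 0.01, 0, 0, 0, 0, 10]]]}}

```text
t: 22.9
tcp_pos: [0.4769, -0.1409, 0.0837]
tool_rot: [0.254, 0.66, -0.254, 0.66]
force: [-3.5, 4.5, 7.8]
finger_gap: 0.235
```

```bash
python3 - <<'E'
from h import *
st(); org()
d=snap('top'); s=snap('scene');
for dd,x0,y0,w,h,sc,f in ((d,355,195,45,45,14,'t'),(s,185,125,50,45,14,'s')):
    im=dd['image'][y0:y0+h,x0:x0+w,::-1]
    im=cv2.resize(im,None,fx=sc,fy=sc,interpolation=cv2.INTER_CUBIC)
    im=cv2.convertScaleAbs(im,alpha=1.8,beta=-110)
    cv2.imwrite(f'pics/{f}14.png',im)
E
python3 -c "
import cv2,numpy as np
a=cv2.imread('pics/t14.png');b=cv2.imread('pics/s14.png')
b=cv2.resize(b,(a.shape[1],a.shape[0]));cv2.imwrite('pics/c14.png',cv2.resize(np.hstack([a,b]),(800,400)))"
```

```text
t 22.90 tcp [ 0.4769 -0.1409  0.0837] psi 47.95 q [-0.51  0.6   1.87  0.    0.67 -1.35] F [-3.51  4.45  7.85] T [0.032 0.1   0.022] gap 20.1
wrench origin [ 0.5576 -0.2137] yaw -42.05 F along u -5.6 v 1.0
```

View pics/c14.png

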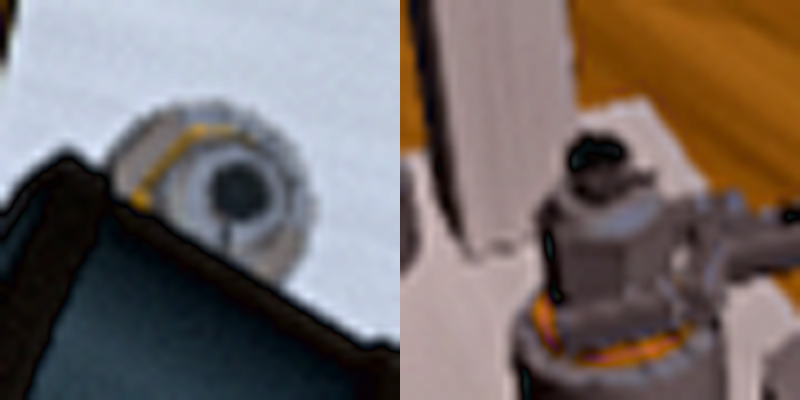

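In the scene view the head hangs low, near the washer at (610,330), while the grip is at z 84 mm. So the wrench pitched in the grip during the earlier lift. With the head resting on the washer, I loosen the grip a little and lower to level it.

{"op": "carry_out", "data": {"commands": [[[0, 0, 0, 0, 0, 0, 10], [0.3, 0, 0, 0, 0, 0, 10], [0.6, 0, 0, 0, 0, 0, 10], [0.8, 0, 0, 0, 0, 0, 10], [0.8, 0, 0, 0, 0, 0, 10]]], "force": 25}}

```text
t: 23.5
tcp_pos: [0.4786, -0.1421, 0.0631]
tool_rot: [0.253, 0.659, -0.254, 0.661]
force: [1.4, 1.6, 1.9]
finger_gap: 0.235
```

```bash
cat >> h.py <<'E'
def two(n,t=(355,195,45,45),s_=(185,125,50,45)):
    d=snap('top'); s=snap('scene'); L=[]
    for dd,(x0,y0,w,h) in ((d,t),(s,s_)):
        im=cv2.resize(dd['image'][y0:y0+h,x0:x0+w,::-1],(400,int(400*h/w)),interpolation=cv2.INTER_CUBIC)
        im=cv2.convertScaleAbs(im,alpha=1.8,beta=-110); L.append(cv2.resize(im,(400,400)) if False else im[:360])
    H=min(i.shape[0] for i in L); cv2.imwrite(f'pics/{n}.png',np.hstack([i[:H] for i in L]))
E
python3 - <<'E'
from h import *
st(); org(); two('c15',s_=(185,125,70,60))
E
```

```text
t 23.50 tcp [ 0.4786 -0.1421  0.0631] psi 47.98 q [-0.51  0.64  1.88 -0.    0.62 -1.35] F [1.4  1.62 1.89] T [-0.149 -0.617  0.184] gap 20.0
wrench origin [ 0.5594 -0.2148] yaw -42.02 F along u -0.1 v 2.1
```

View pics/c15.png

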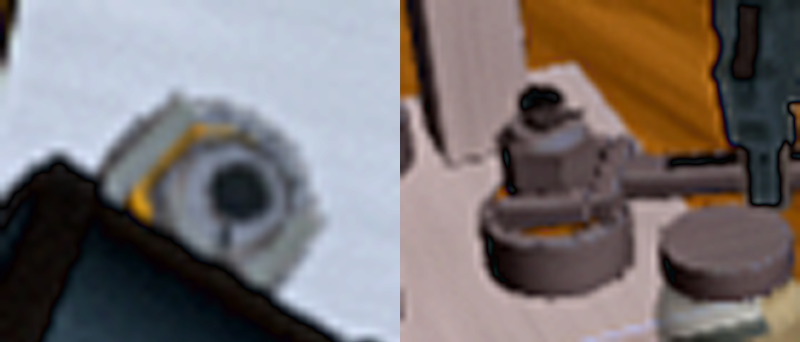

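{"op": "carry_out", "data": {"commands": [[[0.1, 0, 0, 0, 0, 0, 10], [0.2, 0, 0, 0, 0, 0, 10], [0.3, 0, 0, 0, 0, 0, 10], [0.36, 0, 0, 0, 0, 0, 10], [0.36, 0, 0, 0, 0, 0, 10]]]}}

```text
t: 24.1
tcp_pos: [0.4773, -0.1412, 0.0542]
tool_rot: [0.254, 0.66, -0.254, 0.66]
force: [1.5, 2.3, 2.8]
finger_gap: 0.239
```

{"op": "carry_out", "data": {"commands": [[[0, 0, 0, 0, 0, 0, 10], [0, 0, 0, 0, 0, 0, 10], [0, 0, 0, 0, 0, 0, 10], [-0.05, 0, 0, 0, 0, 0, 10], [-0.05, 0, 0, 0, 0, 0, 10]]], "force": 100}}

```text
t: 24.6
tcp_pos: [0.4773, -0.1413, 0.0557]
tool_rot: [0.254, 0.66, -0.254, 0.66]
force: [1.8, 2.2, 0.2]
finger_gap: 0.231
```

```bash
python3 - <<'E'
from h import *
st(); org(); two('c16',s_=(185,125,70,60))
E
```

```text
t 24.60 tcp [ 0.4773 -0.1413  0.0557] psi 47.94 q [-0.51  0.66  1.89  0.    0.6  -1.35] F [1.81 2.17 0.19] T [ 0.053 -0.529  0.308] gap 19.8
wrench origin [ 0.558  -0.2141] yaw -42.06 F along u -0.1 v 2.8
```

View pics/c16.png

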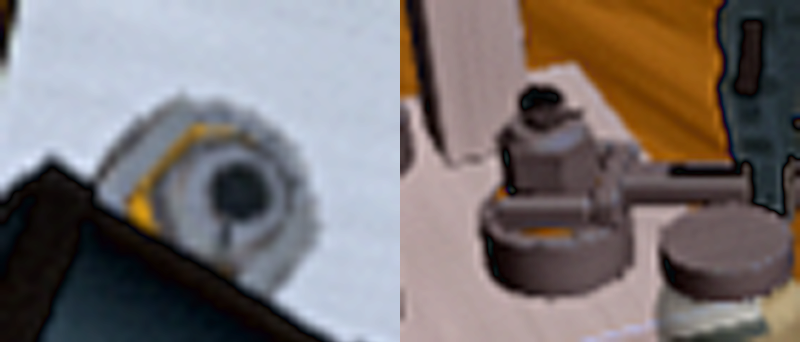

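{"op": "carry_out", "data": {"commands": [[[-0.08, 0.15, 0, 0.4, 0, 0, 10], [-0.08, 0.3, 0.01, 0.8, 0, 0, 10], [-0.08, 0.45, 0.02, 1.2, 0, 0, 10], [-0.08, 0.61, 0.04, 1.6, 0, 0, 10], [-0.08, 0.76, 0.07, 2, 0, 0, 10]]]}}

```text
t: 25.2
tcp_pos: [0.49, -0.128, 0.0571]
tool_rot: [0.311, 0.636, -0.311, 0.634]
force: [-0.3, -0.4, -0.8]
finger_gap: 0.227
```

```bash
python3 - <<'E'
from h import *
st(); org()
E
```

```text
t 25.20 tcp [ 0.49   -0.128   0.0571] psi 37.81 q [-0.48  0.66  1.86 -0.    0.62 -1.14] F [-0.32 -0.44 -0.8 ] T [-0.175 -0.023  0.04 ] gap 19.4
wrench origin [ 0.5566 -0.2139] yaw -52.19 F along u 0.2 v -0.5
```

{"op": "carry_out", "data": {"commands": [[[0, 0.08, 0, 0.2, 0, 0, 10], [0, 0.15, 0, 0.4, 0, 0, 10], [0, 0.23, 0.01, 0.6, 0, 0, 10], [0, 0.3, 0.01, 0.8, 0, 0, 10], [0, 0.38, 0.02, 1, 0, 0, 10]]]}}

```text
t: 25.7
tcp_pos: [0.4982, -0.1226, 0.0574]
tool_rot: [0.338, 0.622, -0.338, 0.62]
force: [-2.8, -1.7, -2.7]
finger_gap: 0.233
```

```bash
python3 - <<'E'
from h import *
st(); org()
E
```

```text
t 25.70 tcp [ 0.4982 -0.1226  0.0574] psi 32.84 q [-0.46  0.66  1.85 -0.    0.64 -1.03] F [-2.82 -1.73 -2.72] T [-0.164  0.449 -0.282] gap 19.9
wrench origin [ 0.5571 -0.2139] yaw -57.16 F along u -0.1 v -3.3
```

{"op": "carry_out", "data": {"commands": [[[0, 0.06, 0, 0.16, 0, 0, 10], [0, 0.12, 0, 0.32, 0, 0, 10], [0, 0.18, 0, 0.48, 0, 0, 10], [0, 0.24, 0.01, 0.64, 0, 0, 10], [0, 0.3, 0.01, 0.8, 0, 0, 10]]]}}

```text
t: 26.2
tcp_pos: [0.5048, -0.1191, 0.0575]
tool_rot: [0.359, 0.61, -0.36, 0.608]
force: [-5.8, -3.6, -2.2]
finger_gap: 0.234
```

```bash
python3 - <<'E'
from h import *
st(); org()
E
```

```text
t 26.20 tcp [ 0.5048 -0.1191  0.0575] psi 28.92 q [-0.45  0.67  1.83 -0.    0.64 -0.95] F [-5.84 -3.58 -2.21] T [-0.579  0.907 -0.245] gap 20.0
wrench origin [ 0.5574 -0.2143] yaw -61.08 F along u 0.3 v -6.8
```

```bash
python3 - <<'E'
from h import *
s=snap('scene','pics/s17.png'); two('c17',s_=(190,130,40,35))
g=cv2.convertScaleAbs(cv2.imread('pics/s17.png'),alpha=1.8,beta=-110); g=cv2.cvtColor(g,cv2.COLOR_BGR2GRAY)
for r in range(150,157): print(r,g[r,203:222])
st();org()
E
```

```text
150 [ 45  67  67  75  88 101 111 115 119 118 116 110  94  81  71  82  96 115
  97]
151 [ 30  67  67  67  71  86  91  98  99 101  94  84  78  75  78  79  84  93
  96]
152 [21 29 43 47 45 49 52 57 62 73 77 76 77 81 83 76 59 55 61]
153 [43 30 44 43 43 42 41 39 44 70 80 81 80 79 84 77 40 20  4]
154 [55 24 47 46 45 46 47 45 43 71 83 82 82 81 85 82 44  5 51]
155 [ 92  17  49  47  47  47  49  47  42  69  83  80  84  81  82  83  23  52
 104]
156 [107  11  48  47  47  47  47  46  43  72  87  82  80  80  81  68  49  94
 104]
t 26.35 tcp [ 0.5049 -0.1192  0.0575] psi 28.94 q [-0.45  0.67  1.83 -0.    0.64 -0.95] F [-4.6  -3.69 -2.88] T [-0.51   0.815 -0.247] gap 19.7
wrench origin [ 0.5575 -0.2143] yaw -61.06 F along u 1.0 v -5.8
```

View pics/c17.png

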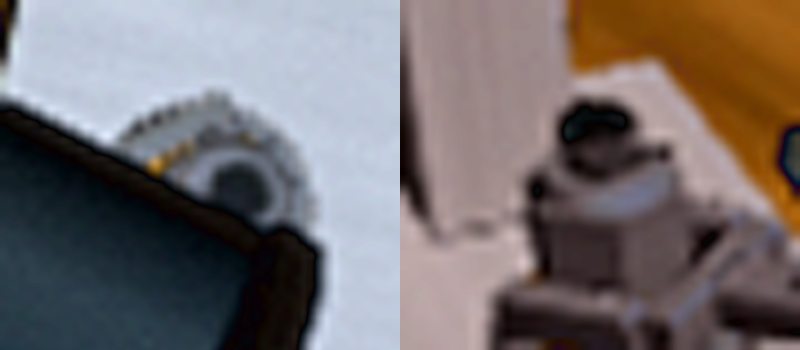

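The hexagon edge is at 211.7 px with a shading step of 35, against 211.8 px and 38 at finger-tight. That puts the nut about one flat on, and the torque of about 0.5 N·m shows it is back on its stop. I unload just the springback.

{"op": "carry_out", "data": {"commands": [[[0, -0.08, 0, -0.2, 0, 0, 10], [0, -0.15, 0, -0.4, 0, 0, 10], [0, -0.23, 0.01, -0.6, 0, 0, 10], [0, -0.27, 0.01, -0.7, 0, 0, 10], [0, -0.27, 0.01, -0.7, 0, 0, 10]]]}}

```text
t: 26.85
tcp_pos: [0.4994, -0.1223, 0.0576]
tool_rot: [0.34, 0.62, -0.34, 0.619]
force: [-3.5, -0.2, -2.1]
finger_gap: 0.229
```

```bash
python3 - <<'E'
from h import *
st();org()
s=snap('scene','pics/s18.png')
g=cv2.convertScaleAbs(cv2.imread('pics/s18.png'),alpha=1.8,beta=-110); g=cv2.cvtColor(g,cv2.COLOR_BGR2GRAY)
for r in range(152,157): print(r,g[r,203:222])
E
```

```text
t 26.85 tcp [ 0.4994 -0.1223  0.0576] psi 32.45 q [-0.46  0.66  1.84  0.    0.64 -1.02] F [-3.49 -0.18 -2.1 ] T [ 0.117  0.735 -0.404] gap 19.6
wrench origin [ 0.5577 -0.214 ] yaw -57.55 F along u -1.7 v -3.0
152 [16 25 44 44 46 51 54 60 60 71 77 73 78 82 82 75 54 51 60]
153 [40 24 46 44 42 41 40 38 43 67 80 81 82 80 81 82 51 29 19]
154 [58 26 47 44 46 48 46 47 46 72 82 80 80 81 84 86 51 18 49]
155 [69 20 49 47 46 46 49 47 42 70 84 82 82 82 80 84 27 61 97]
156 [ 88  12  47  47  47  48  46  46  45  65  82  82  79  79  80  48  62 104
 104]
```

{"op": "carry_out", "data": {"commands": [[[0, -0.03, 0, 0, 0, 0, 10], [0, -0.06, 0, 0, 0, 0, 10], [0, -0.06, 0, 0, 0, 0, 10], [0, -0.06, 0, 0, 0, 0, 10], [0, -0.06, 0, 0, 0, 0, 10]]]}}

```text
t: 27.4
tcp_pos: [0.4996, -0.1239, 0.0579]
tool_rot: [0.34, 0.619, -0.34, 0.621]
force: [-1.1, -2.3, -3.4]
finger_gap: 0.23
```

```bash
python3 - <<'E'
from h import *
st();org()
E
```

```text
t 27.40 tcp [ 0.4996 -0.1239  0.0579] psi 32.48 q [-0.46  0.66  1.84 -0.    0.63 -1.03] F [-1.14 -2.28 -3.43] T [-0.006  0.133 -0.116] gap 19.6
wrench origin [ 0.558  -0.2156] yaw -57.52 F along u 1.3 v -2.2
```

Forces are now near zero. I lift straight up.

{"op": "carry_out", "data": {"commands": [[[-0.3, -0.02, 0, 0, 0, 0, 10], [-0.7, -0.02, 0, 0, 0, 0, 10], [-1.2, -0.02, 0, 0, 0, 0, 10], [-2, -0.02, 0, 0, 0, 0, 10], [-3, -0.02, 0, 0, 0, 0, 10]]]}}

```text
t: 27.9
tcp_pos: [0.4978, -0.1235, 0.134]
tool_rot: [0.34, 0.62, -0.34, 0.62]
force: [0.1, -0.1, -3.2]
finger_gap: 0.236
```

{"op": "carry_out", "data": {"commands": [[[-0.6, 0, 0, 0, 0, 0, 10], [-1.2, 0, 0, 0, 0, 0, 10], [-1.8, 0, 0, 0, 0, 0, 10], [-2.4, 0, 0, 0, 0, 0, 10], [-2.6, 0, 0, 0, 0, 0, 10]]]}}

```text
t: 28.4
tcp_pos: [0.499, -0.124, 0.2004]
tool_rot: [0.34, 0.618, -0.34, 0.621]
force: [0.1, 0.4, -2.3]
finger_gap: 0.23
```

```bash
python3 - <<'E'
from h import *
st();org()
s=snap('scene','pics/s19.png')
g=cv2.convertScaleAbs(cv2.imread('pics/s19.png'),alpha=1.8,beta=-110); g=cv2.cvtColor(g,cv2.COLOR_BGR2GRAY)
for r in range(152,157): print(r,g[r,203:222])
crop(s,150,90,160,120,5,'pics/s19c.png')
E
```

```text
t 28.40 tcp [ 0.499  -0.124   0.2004] psi 32.46 q [-0.46  0.42  1.74 -0.    0.97 -1.03] F [ 0.06  0.41 -2.28] T [0.049 0.063 0.045] gap 19.7
wrench origin [ 0.5574 -0.2158] yaw -57.54 F along u -0.3 v 0.3
152 [ 17  25  43  45  43  49  53  58  61  70  74  72  76  79  76  92 147 166
 167]
153 [ 40  24  43  41  43  40  40  40  43  67  79  80  79  78  77  76 143 168
 162]
154 [ 56  25  45  46  44  46  44  45  42  70  82  82  80  79  79  71 144 173
 168]
155 [ 69  20  48  47  47  46  47  45  41  66  84  81  79  80  75  69 113 133
 156]
156 [ 88  11  47  48  47  48  47  47  43  66  82  80  77  76  76  73  90 100
 125]
```

View pics/s19c.png

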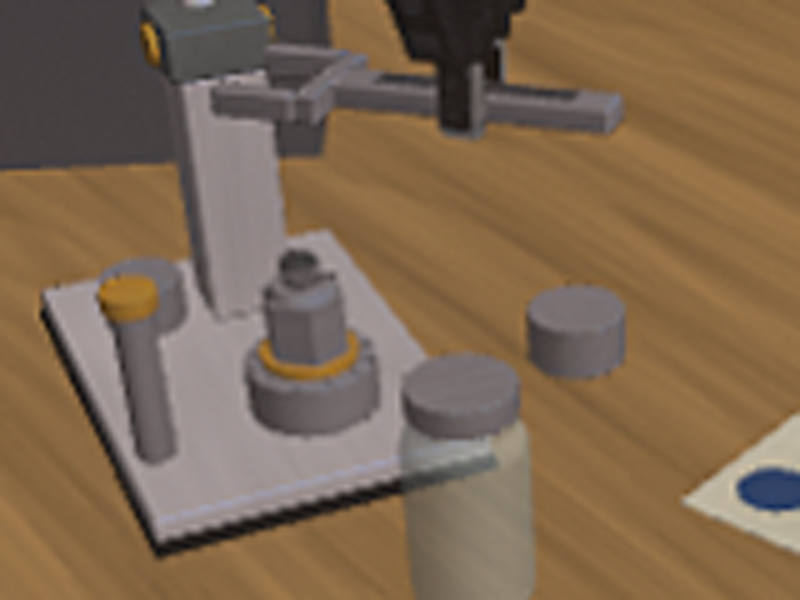

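The nut kept its angle and the wrench hangs level. I return it to the rest.

```bash
python3 - <<'E'
from h import *
to([.4617,.217,.19],72.65)
E
```

```text
shift [  0.38   6.06 -12.31] turn [-8.04  0.05 -0.01]
```

{"op": "carry_out", "data": {"commands": [[[0, 0.6, -1.4, -1, 0, 0, 10], [0, 1.3, -2.8, -2, 0, 0, 10], [0, 2, -4.2, -3, 0, 0, 10], [0.1, 2.7, -5.6, -4, 0, 0, 10], [0.2, 3.4, -7, -5, 0, 0, 10]]]}}

```text
t: 28.95
tcp_pos: [0.4753, 0.071, 0.1925]
tool_rot: [0.197, 0.679, -0.197, 0.679]
force: [1.5, 1.1, -2.4]
finger_gap: 0.232
```

```bash
python3 - <<'E'
from h import *
to([.4617,.217,.19],72.65)
E
```

```text
shift [ 0.1   4.64 -3.59] turn [-3. -0.  0.]
```

{"op": "carry_out", "data": {"commands": [[[0, 1.2, -0.9, -0.8, 0, 0, 10], [0, 2.4, -1.8, -1.6, 0, 0, 10], [0.1, 3.6, -2.7, -2.4, 0, 0, 10], [0.1, 4.64, -3.59, -3, 0, 0, 10], [0.1, 4.64, -3.59, -3, 0, 0, 10]]]}}

```text
t: 29.45
tcp_pos: [0.4613, 0.2192, 0.1899]
tool_rot: [0.106, 0.699, -0.106, 0.699]
force: [0.1, -1.0, -2.3]
finger_gap: 0.233
```

```bash
python3 - <<'E'
from h import *
to([.4617,.217,.10],72.65)
st()
d=snap('top','pics/t20.png'); s=snap('scene','pics/s20.png')
over(d,165,170,120,110,6,'pics/t20o.png'); over(s,250,120,160,150,5,'pics/s20o.png')
E
```

```text
shift [ 3.6  -0.08  0.04] turn [ 0.02 -0.01 -0.01]
t 29.45 tcp [0.4613 0.2192 0.1899] psi 72.76 q [ 0.22  0.43  1.76  0.    0.95 -1.05] F [ 0.11 -0.96 -2.28] T [-0.059  0.12   0.05 ] gap 19.9
pred origin [0.5657 0.1835] -17.44
pred origin [0.5657 0.1835] -17.44
```

View pics/t20o.png

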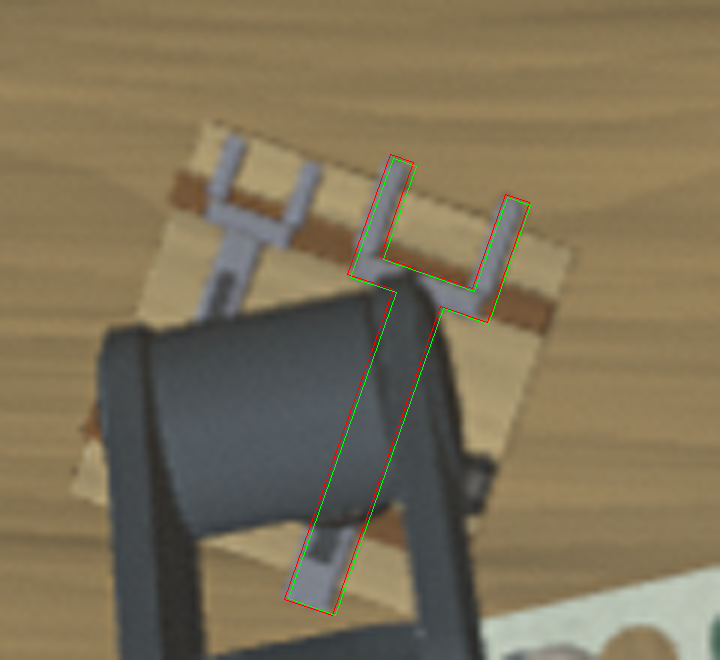

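View pics/s20o.png

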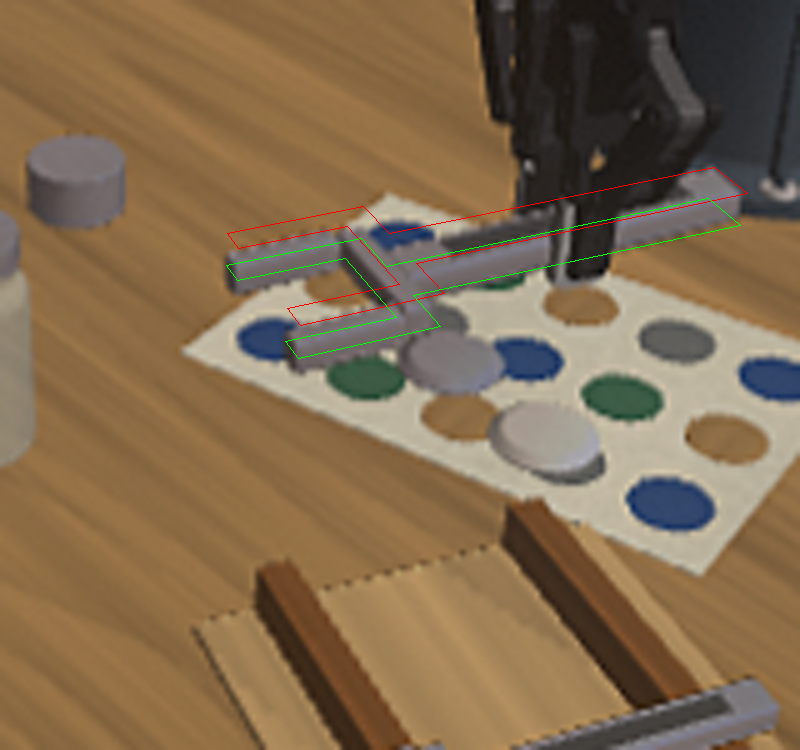

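The position matches to within a pixel in the top view, and the head droops about 4°. I lower it and let the rails level it.

{"op": "carry_out", "data": {"commands": [[[1, -0.08, 0.04, 0, 0, 0, 10], [2.2, -0.08, 0.04, 0, 0, 0, 10], [3.4, -0.08, 0.04, 0, 0, 0, 10], [4.6, -0.08, 0.04, 0, 0, 0, 10], [5.4, -0.08, 0.04, 0, 0, 0, 10]]]}}

```text
t: 30.05
tcp_pos: [0.4627, 0.2117, 0.0534]
tool_rot: [0.108, 0.699, -0.109, 0.698]
force: [-0.1, 0.4, -3.0]
finger_gap: 0.233
```

```bash
python3 - <<'E'
from h import *
manip.sense(); to([.4617,.217,.0231],72.65)
st();org()
s=snap('scene'); crop(s,270,190,160,130,5,'pics/s21.png')
E
```

```text
shift [ 1.21  0.19 -0.1 ] turn [-0.07 -0.02  0.02]
t 30.05 tcp [0.4627 0.2117 0.0534] psi 72.31 q [ 0.21  0.67  1.86 -0.    0.62 -1.05] F [-0.12  0.44 -3.01] T [ 0.028  0.082 -0.039] gap 19.9
wrench origin [0.5662 0.1787] yaw -17.69 F along u -0.3 v 0.4
```

View pics/s21.png

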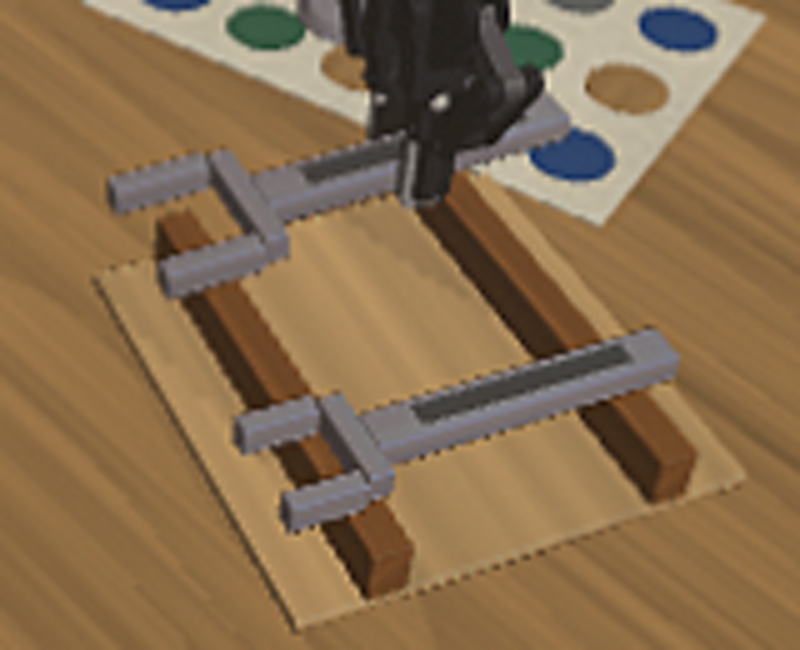

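{"op": "carry_out", "data": {"commands": [[[0.3, 0.19, -0.1, 0, 0, 0, 10], [0.5, 0.19, -0.1, 0, 0, 0, 10], [0.7, 0.19, -0.1, 0, 0, 0, 10], [0.9, 0.19, -0.1, 0, 0, 0, 10], [0.9, 0.19, -0.1, 0, 0, 0, 10]]], "force": 30}}

```text
t: 30.6
tcp_pos: [0.4622, 0.2188, 0.0327]
tool_rot: [0.108, 0.699, -0.108, 0.699]
force: [-0.5, 0.2, -3.3]
finger_gap: 0.235
```

```bash
python3 - <<'E'
from h import *
to([.4617,.217,.0231],72.65)
st();org()
E
```

```text
shift [ 0.38 -0.07  0.  ] turn [-0.04  0.    0.  ]
t 30.60 tcp [0.4622 0.2188 0.0327] psi 72.45 q [ 0.22  0.71  1.86 -0.    0.57 -1.04] F [-0.48  0.19 -3.29] T [-0.018  0.091 -0.005] gap 20.1
wrench origin [0.5658 0.186 ] yaw -17.55 F along u -0.5 v 0.0
```

{"op": "carry_out", "data": {"commands": [[[0.1, -0.07, 0, 0, 0, 0, 10], [0.2, -0.07, 0, 0, 0, 0, 10], [0.28, -0.07, 0, 0, 0, 0, 10], [0.35, -0.07, 0, 0, 0, 0, 10], [0.35, -0.07, 0, 0, 0, 0, 10]]], "force": 22}}

```text
t: 31.1
tcp_pos: [0.4614, 0.2171, 0.0247]
tool_rot: [0.108, 0.699, -0.108, 0.699]
force: [-3.3, -0.7, 7.1]
finger_gap: 0.232
```

```bash
python3 - <<'E'
from h import *
st();org()
s=snap('scene'); crop(s,270,190,160,130,5,'pics/s22.png')
E
```

```text
t 31.10 tcp [0.4614 0.2171 0.0247] psi 72.47 q [ 0.22  0.72  1.87 -0.    0.55 -1.04] F [-3.26 -0.68  7.12] T [-0.255 -0.218 -0.077] gap 19.8
wrench origin [0.5651 0.1844] yaw -17.53 F along u -2.9 v -1.6
```

View pics/s22.png

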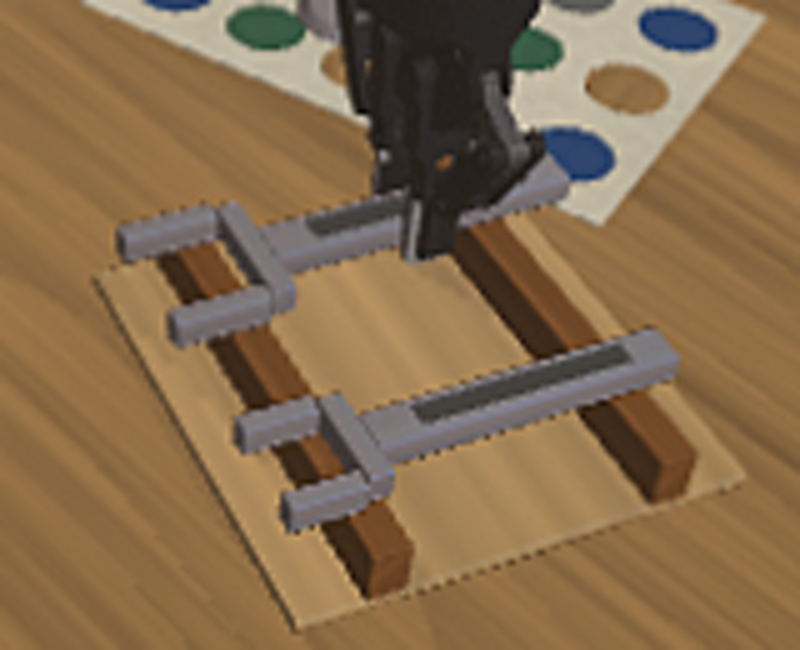

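It rests on the rails with about 10 N of support. I release it gently and lift.

{"op": "carry_out", "data": {"commands": [[[0.04, 0, 0, 0, 0, 0, 10], [0.04, 0, 0, 0, 0, 0, 24], [0.04, 0, 0, 0, 0, 0, 30], [0.04, 0, 0, 0, 0, 0, 45], [0, 0, 0, 0, 0, 0, 60]]]}}

```text
t: 31.65
tcp_pos: [0.4618, 0.2171, 0.0238]
tool_rot: [0.108, 0.699, -0.108, 0.699]
force: [0.0, -0.5, 0.2]
finger_gap: 0.677
```

{"op": "carry_out", "data": {"commands": [[[-0.2, 0, 0, 0, 0, 0, 60], [-1, 0, 0, 0, 0, 0, 60], [-2.5, 0, 0, 0, 0, 0, 60], [-4.5, 0, 0, 0, 0, 0, 60], [-6.5, 0, 0, 0, 0, 0, 60]]]}}

```text
t: 32.15
tcp_pos: [0.4609, 0.2169, 0.1879]
tool_rot: [0.108, 0.699, -0.108, 0.698]
force: [1.0, -0.1, -0.4]
finger_gap: 0.703
```

{"op": "carry_out", "data": {"commands": [[[0, 0, -1, 0, 0, 0, 60], [0, 0, -2, 0, 0, 0, 60], [0, -1, -2, 0, 0, 0, 60], [0, -3, -2, 0, 0, 0, 60], [0, -5, -2, 0, 0, 0, 60]]]}}

```text
t: 32.65
tcp_pos: [0.3758, 0.1124, 0.1869]
tool_rot: [0.107, 0.698, -0.107, 0.7]
force: [-0.5, -1.6, -0.2]
finger_gap: 0.702
```

```bash
python3 - <<'E'
from h import *
st()
d=snap('top','pics/t23.png'); s=snap('scene','pics/s23.png')
im=d['image']; hsv=cv2.cvtColor(im,cv2.COLOR_RGB2HSV)
m=np.zeros(im.shape[:2],np.uint8); roi=hsv[180:280,165:285]
m[180:280,165:285]=((roi[...,1]<80)&(roi[...,0]>90)|(roi[...,1]<45))*255
n,l,stt,ce=cv2.connectedComponentsWithStats(m)
for i in range(1,n):
    if stt[i,4]>150: print(i,stt[i],ce[i].round(2))
g=cv2.convertScaleAbs(cv2.imread('pics/s23.png'),alpha=1.8,beta=-110); g=cv2.cvtColor(g,cv2.COLOR_BGR2GRAY)
for r in range(152,157): print(r,g[r,203:222])
E
```

```text
t 32.65 tcp [0.3758 0.1124 0.1869] psi 72.65 q [ 0.    0.3   2.04 -0.    0.81 -1.26] F [-0.46 -1.64 -0.15] T [-0.027 -0.078  0.021] gap 59.9
1 [188 192  31  61 437] [200.7  221.37]
2 [219 204  37  67 558] [234.14 236.71]
3 [220 262  65  18 861] [257.07 271.72]
152 [ 19  29  47  47  46  51  54  58  61  70  79  76  79  81  78  95 149 170
 169]
153 [ 40  26  44  44  43  44  40  40  45  68  80  81  80  81  79  79 145 170
 166]
154 [ 60  25  46  49  46  47  47  47  46  71  84  82  82  83  81  71 145 176
 168]
155 [ 71  24  49  47  49  49  48  47  43  70  84  84  82  83  77  71 115 133
 158]
156 [ 90  14  50  47  50  49  48  49  45  67  83  82  80  79  78  75  91 101
 128]
```

View pics/t23.png

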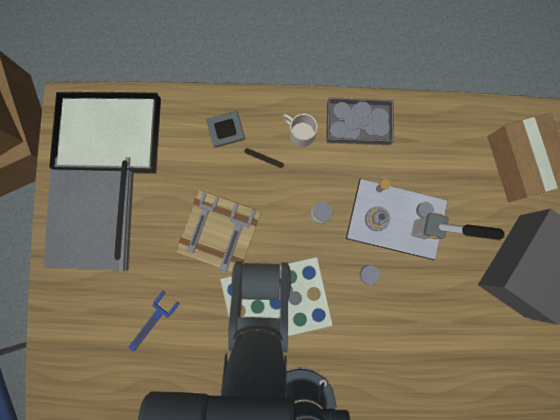

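View pics/s23.png

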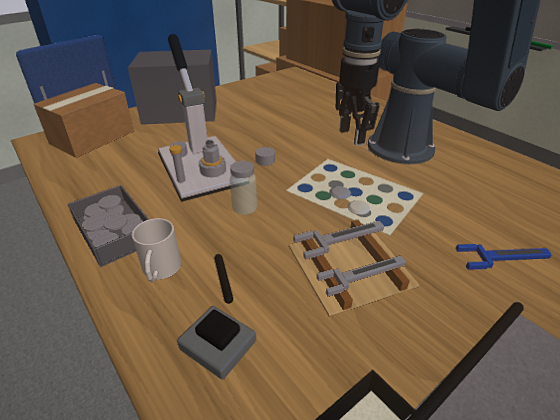

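```bash
python3 - <<'E'
from h import *
d=snap('top'); crop(d,360,200,40,35,16,'pics/t24.png')
for n,p,sc,o in (('tight t2nut',(268,238),6,(340,180)),):
    W=onz(d,np.array([p])/sc-(.5-.5/sc)+o,.096)[0,:2]-[.555,-.213]; print(n,np.degrees(np.arctan2(W[1],W[0])))
g=cv2.cvtColor(d['image'],cv2.COLOR_RGB2GRAY)
C=np.array([.555,-.213]); 
for r in (.0145,.0165):
    a=np.arange(100,280,5.); P=[[*(C+r*np.array([np.cos(q),np.sin(q)])),.096] for q in np.radians(a)]
    uv=proj(d,P).astype(np.float32); v=cv2.remap(g,uv[:,0].reshape(1,-1).copy(),uv[:,1].reshape(1,-1).copy(),cv2.INTER_LINEAR)[0]
    print(r,[(int(x),int(y)) for x,y in zip(a,v)])
E
```

```text
tight t2nut -126.25827010222042
0.0145 [(100, 130), (105, 130), (110, 129), (115, 129), (120, 129), (125, 130), (130, 130), (135, 130), (140, 129), (145, 127), (150, 123), (155, 113), (160, 101), (165, 103), (170, 112), (175, 120), (180, 125), (185, 129), (190, 128), (195, 128), (200, 127), (205, 127), (210, 125), (215, 122), (220, 121), (225, 122), (230, 121), (235, 119), (240, 119), (245, 117), (250, 114), (255, 114), (260, 113), (265, 113), (270, 114), (275, 114)]
0.0165 [(100, 126), (105, 128), (110, 129), (115, 129), (120, 130), (125, 130), (130, 130), (135, 130), (140, 129), (145, 127), (150, 122), (155, 114), (160, 101), (165, 94), (170, 109), (175, 122), (180, 124), (185, 125), (190, 124), (195, 122), (200, 119), (205, 117), (210, 116), (215, 114), (220, 112), (225, 114), (230, 117), (235, 117), (240, 114), (245, 113), (250, 115), (255, 119), (260, 119), (265, 119), (270, 118), (275, 117)]
```

View pics/t24.png

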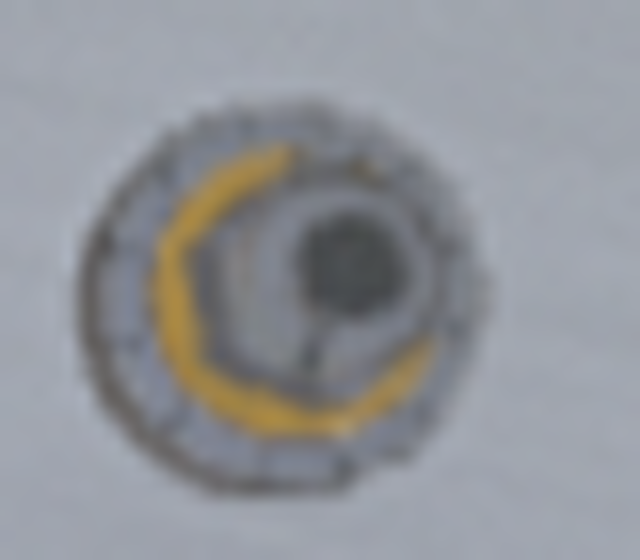

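```bash
python3 - <<'E'
from h import *
print(manip.sign_off())
E
```

```text
the job is handed in; nothing more can be done
None
```

I ran the nut finger-tight with the fingers, turned it about one flat further with the larger wrench, and laid the wrench back on the rest. I handed the job in at about 33 s; no verdict came back.

**Finger-tight:** The fingers (20 N grip) turned the nut about 78° until the torque jumped to 1.06 N·m. That is below the 1.4 N·m that would move the collar.

**Wrench turn:** My first release went wrong in two ways:
- **Nut dragged back:** the wrench pulled the nut about 10° off its stop.
- **Wrench pitched:** it tilted in the grip as I lifted it off.

I re-seated and levelled the wrench, brought the nut back to its stop at about 0.5 N·m, unloaded only the springback and lifted straight off. The nut did not move during that lift.

**Last checks:**
- **Nut angle:** the hexagon's shading and edge put the nut about 58° past finger-tight, and the crown mark puts it about 56°. The two disagree by about 2°, and both are inside 60 ± 11°. The cameras only show the sum of nut and collar, so that the nut is on its stop rests on the torque I felt.
- **Larger wrench:** it lies flat on the rails, with its image centroid about 0.3 px (1 mm) from where it started.
- **Other things:** the small wrench's centroid has not moved. By eye, the jar, discs and mug are at the same pixels as before.
- **Robot:** the gripper was clear of everything.

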